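# Sort the mixed-up vials between warmer and rack

## Task

All three vials were put back in the wrong sockets of the vial warmer and the rack. Lift the warmer's clear guard, move each vial into the socket of its cap's colour, using the spare grey socket or any clear spot on the way and never letting a vial fall over, then close the guard fully.

Things in the scene. Friction and masses are not known exactly. Their poses are not given: they have to be found in the camera images.
- red_vial: Upright glass injection vial, amber glass, red cap and red band; 43 mm across, 77 mm tall, body cylindrical to about 68 mm above its bottom, about 55 g. Origin: centre of its underside, z up.
- blue_vial: Upright glass injection vial, clear glass, blue cap and blue band; 43 mm across, 77 mm tall, body cylindrical to about 68 mm above its bottom, about 55 g. Origin: centre of its underside, z up.
- green_vial: Upright glass injection vial, clear glass, green cap and green band; 43 mm across, 77 mm tall, body cylindrical to about 46 mm above its bottom, about 55 g. Origin: centre of its underside, z up.
- red_socket: Red funnel-shaped plastic socket, let into a well of the warmer or the rack; fixed. Origin: centre of its underside, 12 mm above the table, z up. A seated vial stands 3 mm above this origin; the inside widens from 49 mm across at the floor to 63 mm at the rim, 21 mm above the origin.
- blue_socket: Blue funnel-shaped plastic socket, let into a well of the warmer or the rack; fixed. Origin: centre of its underside, 12 mm above the table, z up. A seated vial stands 3 mm above this origin; the inside widens from 49 mm across at the floor to 63 mm at the rim, 21 mm above the origin.
- green_socket: Green funnel-shaped plastic socket, let into a well of the warmer or the rack; fixed. Origin: centre of its underside, 12 mm above the table, z up. A seated vial stands 3 mm above this origin; the inside widens from 49 mm across at the floor to 63 mm at the rim, 21 mm above the origin.
- spare_socket: Grey spare socket, shaped as the coloured ones (same origin), empty at the start, always in the rack. The white warmer, 200 x 150 mm, has one well; the aluminium rack, 92 x 268 mm, has three in a row along its length, 85 mm apart; the tops of both are 30 mm above the table.
- guard (a joint): Opening angle (rad) of the warmer's clear guard, a hood open below, 124 deep, 132 wide, 66 mm high, over the warmer's well: 0 shut, 1.70 fully open, standing up behind the well. Starts shut or up to 0.25 ajar. A friction hinge holds it at any angle; about 2 N at the handle moves it. Past 1.5 the well is clear.
- guard_handle (a point): Middle of the guard's blue round handle bar, 12 mm thick, 96 mm long, parallel to the hinge, 55 mm in front of the guard's sloping front. Shut, it lies 160 mm ahead of and 45 mm above the hinge line (radius 166 mm). Pinch it from above across its thickness; it turns in the fingers as the guard swings.
- guard_hinge (a point): Middle of the guard's hinge line, 36 mm above the table at the warmer's far side, fixed to the warmer. x is level and points away from the robot to the warmer's back, y along the hinge line, z up. The centre of the warmer's well lies 72 mm from it along -x. The guard opens upward and back over this line.
There are look-alikes about, which are no part of the job. Leave any black or purple look-alike of the blue_vial alone.

How it is judged:
By the outcome, as a careful person would: the job done as asked, in the order asked, and still so for the second after the job is handed in, with the robot touching nothing.
It also fails if it takes over 120 s, if anything falls off the work surface, if the arm or the gripper's body presses on something with over 40 N, if the wrist force passes 120 N, or if a joint passes its speed limit or range.

## Robot

A 6-joint arm with a two-finger parallel gripper is mounted at the origin on a cart in front of the work surface, level with it; the furniture and walls round the work are solid. World frame = base frame: x ahead of the robot, y to its left, z up, the work surface at z = 0. Lengths are in m, angles in degrees, forces in N, time in s.
With the tool pointing down it reaches from about 0.375 to 0.9 m from the base axis. Payload 3.1 kg.
Tool frame: the origin (TCP) lies at the very end of the fingers, on their centre line; the grasp point (between the pads) lies bot.grip_point_offset behind it (bot.grip_point_offset is the distance from the TCP to the grasp point, in m); z points along the fingers, y is the line along which they close (so a half turn about z gives the same grasp; the last joint's range is limited). The gripper opens to 87 mm and grips with 3 to 60 N. Pads are 19 mm wide; open, the fingers measure 117 mm over their backs; the gripper's body (75 mm by 190 mm) begins 51 mm behind the grasp point.
Start: joints at [-86.03, 30.224, 82.088, -0, 67.689, -10.227], TCP at [0.153, -0.606, 0.223] pointing down, gripper open.
Joint ranges: [-176.69, 176.69], [-43.24, 126.21], [12.49, 139.97], [-82, 262], [0, 151.66], [-163.58, 163.58]. Speed limits (degrees/s): [159.86, 159.86, 180, 180, 180, 180].

## Interface

Orientations are given as a 3x3 rotation matrix whose columns are the frame's x, y, z axes.
In Python, from rig import bot, viewer, ticket gives the robot as it stands.
- The arm moves only by the tool servo_tool, never from a script. Its argument "targets" is a list of rows, each an object with "offset": the shift along the tool's x, y, z in m, a list of three; "dr": the turn, a rotation vector about the tool's x, y, z in degrees, a list of three. In form: [{"offset": [x, y, z], "dr": [ax, ay, az]}, ...]. A call has 1 to 20 rows; each row is the pose to reach, as a shift and turn from the pose commanded when the call began, along the tool's axes at that moment; what a row does not reach only later rows make up. A row lasts 1/12 s, in which the tool goes at most 41.7 mm and 7.16 degrees, less where a joint would pass 70% of its speed; a pose out of reach is approached as far as the arm can. A call with a gripper value outside its range is refused whole. "gripper" is the gripper command: -1 is fully open, 1 is shut, values between are in proportion, set as the call begins (left out, the last holds). The fingers move at their own pace and stop on an object; the grip force is fixed at half the most. Time passes only in rows, so rows that repeat a pose let the fingers close. It gives the time, the measured TCP pose, the force, the opening and the grip force at its end, in the units of the state.
- bot.read_state(): the state, without advancing time (a new reading comes with each control period).
- viewer.capture(name): name is "scene" or "top" or "wrist"; returns a dict with "color" (400x640x3 uint8, red, green, blue), "camera_matrix" (3x3 intrinsics, pixels), "R" (3x3) and "t" (3): a world point X has camera coordinates R X + t. Camera axes: x right, y down, z forward; pixel columns grow to the right and rows downward; lengths in m; the calibration is good to about 2 mm. A picture is of the moment at which its call begins. There is no depth.
- ticket.hand_in(): hands the job in; it is judged then, once.
The state is a dict: "time_s": time; "joint_positions": joint angles; "qvel": joint speeds; "tau": joint torques, N m; "position": TCP position; "tcp_rot": TCP orientation; "force": force on the tool from outside, world axes, zero at the start; "moment": the same for the moment, N m; "opening": opening from 0.0 (shut) to 1.0 (fully open); "grasp_force": force on a finger pad.
Only numpy, scipy, OpenCV 4.12 (cv2) and the standard library are available. Lean on these libraries where they do the work, as an engineer would, in place of code of your own. Each camera call takes 0.05 s, during which the arm holds its last target. There are 200 camera calls.

## Working session

There is one attempt and no reset: what is moved stays moved. The work goes in short steps, Python scripts to look and compute and a tool call to move; the robot and the scene stay as the last step left them, time stands still between calls to the robot, and variables do not carry over. Pictures are saved under pics/ and viewed, at most 14 in all, crops included, and the job is handed in when it is done.

Besides the shell and the picture viewer there is one more tool, called after "Request:" by a JSON object that holds its "method" and its "body", one argument or row to a line. servo_tool: Moves the arm, as the interface text tells. Its arguments: {"type":"object","properties":{"targets":{"type":"array"},"gripper":{"type":"number"}},"required":["targets"]}

```bash
ls; mkdir -p pics; python3 - <<'E'
from rig import bot, viewer
import cv2, pickle
s=bot.read_state(); print(s, bot.grip_point_offset)
d={}
for n in ("scene","top"):
    c=viewer.capture(n); d[n]=c
    cv2.imwrite(f"pics/{n}0.png",c["color"][:,:,::-1]); print(n,c["camera_matrix"],c["R"],c["t"])
pickle.dump(d,open("c0.pkl","wb"))
E
```

```text
pics
{'time_s': 0.0, 'joint_positions': array([-8.60305410e+01,  3.02781379e+01,  8.21572305e+01, -1.34285883e-03,
        6.76871904e+01, -1.02262308e+01]), 'qvel': array([-0.04096311, -0.02237758, -0.01028331, -0.01558278,  0.01157327,
        0.04536282]), 'tau': array([-9.69896359e-05, -4.40046251e+01, -1.76591706e+01,  6.32063462e-02,
        5.84405672e-02, -1.72386826e-04]), 'position': array([ 0.15325341, -0.60516515,  0.22157581]), 'tcp_rot': array([[ 9.69461643e-01,  2.45242927e-01, -1.69705704e-04],
       [ 2.45242724e-01, -9.69459364e-01,  2.13241970e-03],
       [ 3.58438064e-04, -2.10891819e-03, -9.99997712e-01]]), 'force': array([ 0.23906908, -0.25736998,  0.32801268]), 'moment': array([ 0.02113194,  0.0259541 , -0.00790957]), 'grasp_force': 0.0, 'opening': 1.0040148854256201} 0.0187
scene [[487.36865303   0.         318.6856631 ]
 [  0.         487.36865303 203.76528536]
 [  0.           0.           1.        ]] [[-0.83709908 -0.54643915 -0.02587235]
 [-0.21878208  0.3777535  -0.899687  ]
 [ 0.50139757 -0.74746675 -0.43576821]] [0.45809116 0.18944718 0.84607579]
top [[479.92011471   0.         324.98261622]
 [  0.         479.92011471 195.60677226]
 [  0.           0.           1.        ]] [[-0.01287519 -0.99990696  0.00450582]
 [-0.9921489   0.01221442 -0.12446435]
 [ 0.12439773 -0.00607295 -0.99221385]] [0.00533985 0.55301164 1.04704748]
```

View pics/scene0.png

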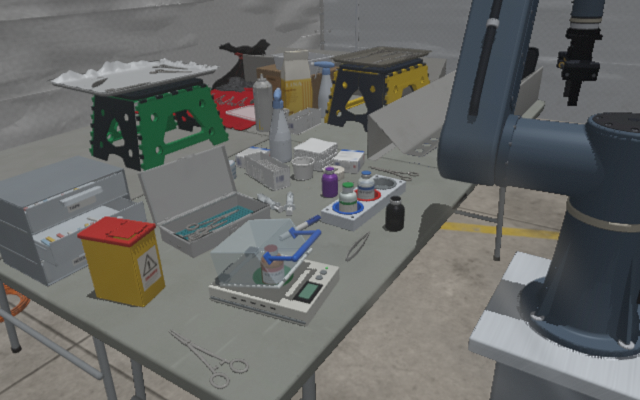

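View pics/top0.png

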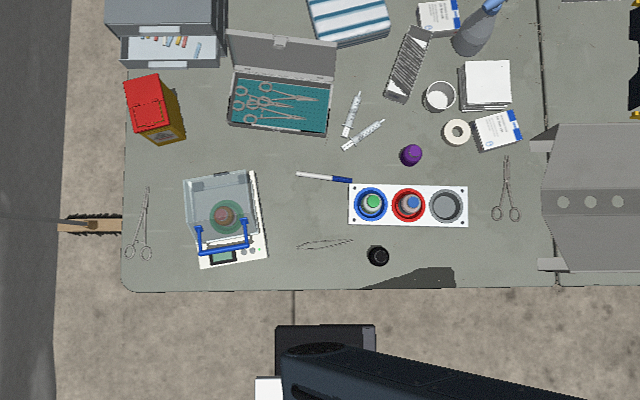

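```bash
cat > h.py <<'E'
import numpy as np, cv2
def ray(c,uv):
    d=c["R"].T@np.linalg.solve(c["camera_matrix"],np.r_[uv,1.]); return -c["R"].T@c["t"], d/np.linalg.norm(d)
def onz(c,uv,z):
    o,d=ray(c,uv); return o+d*(z-o[2])/d[2]
def tri(c1,u1,c2,u2):
    o1,d1=ray(c1,u1);o2,d2=ray(c2,u2)
    s=np.linalg.lstsq(np.c_[d1,-d2],o2-o1,rcond=None)[0]
    a,b=o1+s[0]*d1,o2+s[1]*d2; return (a+b)/2,np.linalg.norm(a-b)
def proj(c,X):
    p=c["camera_matrix"]@(c["R"]@np.asarray(X)+c["t"]); return p[:2]/p[2]
def mask(im,h0,h1,s0=90,v0=40):
    h=cv2.cvtColor(im,cv2.COLOR_RGB2HSV); H,S,V=cv2.split(h)
    m=((H>=h0)&(H<=h1)) if h0<=h1 else ((H>=h0)|(H<=h1))
    return (m&(S>=s0)&(V>=v0)).astype(np.uint8)
def blobs(m,roi,amin=15):
    z=np.zeros_like(m);x0,y0,x1,y1=roi;z[y0:y1,x0:x1]=m[y0:y1,x0:x1]
    cs,_=cv2.findContours(z,cv2.RETR_EXTERNAL,cv2.CHAIN_APPROX_NONE)
    return sorted([c for c in cs if cv2.contourArea(c)>=amin],key=cv2.contourArea,reverse=True)
E
python3 - <<'E'
from h import *; import pickle
d=pickle.load(open("c0.pkl","rb")); T=d["top"]; im=T["color"]
np.set_printoptions(precision=4,suppress=True)
for n,h,roi,s in (("blue",(105,125),(345,180,390,228),100),("red",(170,8),(388,180,428,228),100),("green",(40,90),(195,190,255,245),40)):
    for c in blobs(mask(im,*h,s0=s),roi)[:2]:
        e=cv2.fitEllipse(cv2.convexHull(c)); print(n,e,onz(T,e[0],.033))
for n,h,roi in (("greencap",(40,90),(360,190,385,215)),("bluecap",(100,125),(398,190,422,215)),("redcap",(165,12),(210,200,240,230))):
    for c in blobs(mask(im,*h,s0=60),roi,8)[:2]:
        e=cv2.minEnclosingCircle(c); print(n,e,onz(T,e[0],.092))
# rack & warmer white outlines
g=cv2.cvtColor(im,cv2.COLOR_RGB2HSV)
w=((g[...,1]<25)&(g[...,2]>195)).astype(np.uint8)
for n,roi in (("rack",(335,175,480,235)),("warmer",(170,160,280,280))):
    for c in blobs(w,roi,100)[:2]:
        r=cv2.minAreaRect(c); print(n,r,[onz(T,p,.03)[:2] for p in cv2.boxPoints(r)])
a=cv2.resize(im[160:280,170:280],None,fx=4.5,fy=4.5,interpolation=cv2.INTER_CUBIC)
S=d["scene"]["color"][200:330,200:350]; b=cv2.resize(S,None,fx=2,fy=2,interpolation=cv2.INTER_CUBIC)
o=np.zeros((540,495+300,3),np.uint8);o[:,:495]=a;o[:260,495:]=b
cv2.imwrite("pics/crop1.png",o[:,:,::-1])
E
```

```text
blue ((370.40325927734375, 203.79339599609375), (33.405094146728516, 33.91826629638672), 156.3942108154297) [ 0.5334 -0.1037  0.033 ]
red ((408.0091247558594, 204.82443237304688), (33.37417984008789, 33.97840118408203), 134.92092895507812) [ 0.53   -0.1884  0.033 ]
green ((226.1552734375, 216.6842803955078), (33.68096923828125, 34.76910400390625), 41.0830078125) [0.5083 0.2206 0.033 ]
greencap ((372.8636474609375, 200.86363220214844), 6.240787982940674) [ 0.5333 -0.1032  0.092 ]
bluecap ((412.9893493652344, 201.62765502929688), 6.02227258682251) [ 0.5306 -0.1887  0.092 ]
redcap ((221.5, 217.0), 3.6401548385620117) [0.5028 0.2186 0.092 ]
rack ((408.0042724609375, 204.8334503173828), (119.03781127929688, 40.6789436340332), 1.4688007831573486) [array([ 0.4895, -0.0525]), array([ 0.5818, -0.0566]), array([ 0.5715, -0.3269]), array([ 0.4793, -0.3199])]
warmer ((226.3919219970703, 219.39218139648438), (89.51068878173828, 68.12059783935547), 80.96051788330078) [array([0.5919, 0.3139]), array([0.6147, 0.1615]), array([0.4147, 0.1291]), array([0.3931, 0.2781])]
warmer ((225.12799072265625, 240.20399475097656), (5.813777446746826, 37.9237174987793), 79.69515228271484) [array([0.4553, 0.2656]), array([0.4693, 0.1824]), array([0.4565, 0.18  ]), array([0.4425, 0.263 ])]
```

View pics/crop1.png

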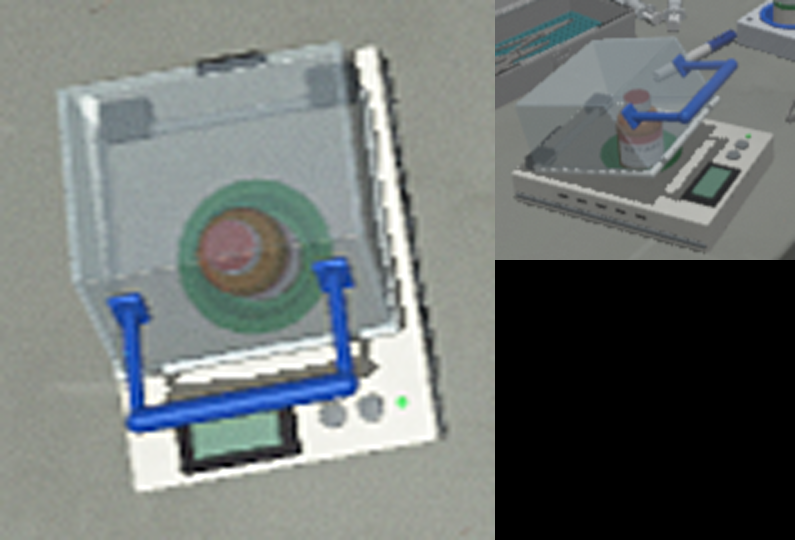

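```bash
python3 - <<'E'
from h import *; import pickle
d=pickle.load(open("c0.pkl","rb")); T,S=d["top"],d["scene"]
np.set_printoptions(precision=4,suppress=True)
a,e1=tri(T,(200.7,254),S,(295,258.5)); b,e2=tri(T,(247.8,245.3),S,(320,233))
print(a,e1,b,e2,np.linalg.norm(a-b)); m=(a+b)/2
yaw=np.degrees(np.arctan2(*(a-b)[[1,0]]))-90; print("mid",m,"yaw",yaw)
for y in (yaw,9.6):
    ux=np.array([np.cos(np.radians(y)),np.sin(np.radians(y)),0]); uy=np.array([-ux[1],ux[0],0])
    H=np.array([.5083,.2206,.036])+.072*ux; r=m-H
    print(y,H,"fwd",-r@ux,"lat",r@uy,"up",r[2],"open",np.degrees(np.arctan2(r[2],-r@ux)-np.arctan2(45,160)))
E
```

```text
[0.425  0.2557 0.1124] 0.000988242581145632 [0.4401 0.1585 0.1103] 0.0044427882132016434 0.09839656305423065
mid [0.4326 0.2071 0.1113] yaw 8.84261135527295
8.84261135527295 [0.5794 0.2317 0.036 ] fwd 0.14891974263166685 lat -0.0017120474366312235 up 0.0753328836130959 open 11.124490833234166
9.6 [0.5793 0.2326 0.036 ] fwd 0.14893565302041323 lat -0.0006951311169348987 up 0.0753328836130959 open 11.12202540361366
```

```bash
cat > go.py <<'E'
import sys,numpy as np
from scipy.spatial.transform import Rotation as Ro
from rig import bot
s=bot.read_state(); R=s["tcp_rot"]; p=s["position"]
print("t",round(s["time_s"],1),"p",p.round(4),"psi",round(np.degrees(np.arctan2(R[1,0],R[0,0])),1),"F",s["force"].round(1),"op",round(s["opening"],3),"g",round(s["grasp_force"],1))
for a in sys.argv[1:]:   # x,y,z,psi targets, all relative to present pose
    x=np.array(list(map(float,a.split(",")))); c=np.radians(x[3])
    Rt=np.array([[np.cos(c),np.sin(c),0],[np.sin(c),-np.cos(c),0],[0,0,-1]])
    print(a,"off",(R.T@(x[:3]-p)).round(3).tolist(),"dr",np.degrees(Ro.from_matrix(R.T@Rt).as_rotvec()).round(1).tolist())
E
python3 go.py .5,-.1,.25,99.4 .433,.207,.19,99.4
```

```text
t 0.1 p [ 0.1533 -0.6053  0.2217] psi 14.2 F [ 0.4 -0.2 -0.3] op 1.0 g 0.0
.5,-.1,.25,99.4 off [0.46, -0.405, -0.027] dr [-0.1, -0.1, -85.2]
.433,.207,.19,99.4 off [0.47, -0.719, 0.033] dr [-0.1, -0.1, -85.2]
```

Request:
{"method": "servo_tool", "body": {
  "targets": [
    {"offset":[0.46,-0.405,-0.027],"dr":[0,0,-85.2]},
    {"offset":[0.46,-0.405,-0.027],"dr":[0,0,-85.2]},
    {"offset":[0.46,-0.405,-0.027],"dr":[0,0,-85.2]},
    {"offset":[0.46,-0.405,-0.027],"dr":[0,0,-85.2]},
    {"offset":[0.46,-0.405,-0.027],"dr":[0,0,-85.2]},
    {"offset":[0.46,-0.405,-0.027],"dr":[0,0,-85.2]},
    {"offset":[0.46,-0.405,-0.027],"dr":[0,0,-85.2]},
    {"offset":[0.46,-0.405,-0.027],"dr":[0,0,-85.2]},
    {"offset":[0.46,-0.405,-0.027],"dr":[0,0,-85.2]},
    {"offset":[0.46,-0.405,-0.027],"dr":[0,0,-85.2]},
    {"offset":[0.46,-0.405,-0.027],"dr":[0,0,-85.2]},
    {"offset":[0.46,-0.405,-0.027],"dr":[0,0,-85.2]},
    {"offset":[0.46,-0.405,-0.027],"dr":[0,0,-85.2]},
    {"offset":[0.46,-0.405,-0.027],"dr":[0,0,-85.2]},
    {"offset":[0.46,-0.405,-0.027],"dr":[0,0,-85.2]},
    {"offset":[0.46,-0.405,-0.027],"dr":[0,0,-85.2]},
    {"offset":[0.46,-0.405,-0.027],"dr":[0,0,-85.2]},
    {"offset":[0.46,-0.405,-0.027],"dr":[0,0,-85.2]},
    {"offset":[0.46,-0.405,-0.027],"dr":[0,0,-85.2]}
  ],
  "gripper": 0.3
}}

```text
time_s: 1.68
position: [0.4991, -0.1012, 0.2492]
tcp_rot: [[-0.162, 0.987, -0.001], [0.987, 0.162, 0.0], [0.0, -0.001, -1.0]]
force: [0.3, 0.1, -0.4]
opening: 0.345
grasp_force: 0.0
```

```bash
python3 go.py .4326,.2071,.19,99.4
```

```text
t 1.7 p [ 0.4991 -0.1012  0.2492] psi 99.3 F [ 0.3  0.1 -0.4] op 0.345 g 0.0
.4326,.2071,.19,99.4 off [0.315, -0.016, 0.059] dr [-0.1, -0.0, -0.1]
```

Request:
{"method": "servo_tool", "body": {
  "targets": [
    {"offset":[0.315,-0.016,0.059],"dr":[0,0,0]},
    {"offset":[0.315,-0.016,0.059],"dr":[0,0,0]},
    {"offset":[0.315,-0.016,0.059],"dr":[0,0,0]},
    {"offset":[0.315,-0.016,0.059],"dr":[0,0,0]},
    {"offset":[0.315,-0.016,0.059],"dr":[0,0,0]},
    {"offset":[0.315,-0.016,0.059],"dr":[0,0,0]},
    {"offset":[0.315,-0.016,0.059],"dr":[0,0,0]},
    {"offset":[0.315,-0.016,0.059],"dr":[0,0,0]},
    {"offset":[0.315,-0.016,0.059],"dr":[0,0,0]},
    {"offset":[0.315,-0.016,0.059],"dr":[0,0,0]},
    {"offset":[0.315,-0.016,0.059],"dr":[0,0,0]}
  ]
}}

```text
time_s: 2.6
position: [0.4332, 0.2064, 0.1907]
tcp_rot: [[-0.162, 0.987, 0.0], [0.987, 0.162, -0.001], [-0.001, 0.0, -1.0]]
force: [-0.1, -0.3, 0.2]
opening: 0.348
grasp_force: 0.0
```

```bash
python3 go.py .4326,.2071,.0926,99.4; python3 - <<'E'
from h import *; from rig import viewer; import pickle
c=viewer.capture("wrist"); pickle.dump(c,open("w1.pkl","wb")); cv2.imwrite("pics/w1.png",c["color"][:,:,::-1])
print(-c["R"].T@c["t"], proj(c,(.4326,.2071,.1113)))
m=mask(c["color"],105,125,120,50)
for b in blobs(m,(0,0,640,400),60)[:3]: print(cv2.minAreaRect(b))
E
```

```text
t 2.6 p [0.4332 0.2064 0.1907] psi 99.3 F [-0.1 -0.3  0.2] op 0.348 g 0.0
.4326,.2071,.0926,99.4 off [0.001, -0.001, 0.098] dr [0.0, 0.0, -0.1]
[0.4209418  0.28293975 0.35275481] [317.53225496 209.80403839]
((327.0878601074219, 211.69650268554688), (108.11355590820312, 28.33734130859375), 87.70938873291016)
((372.08526611328125, 254.89114379882812), (11.197689056396484, 17.563499450683594), 4.39870548248291)
((370.0, 154.0), (8.0, 24.0), 90.0)
```

View pics/w1.png

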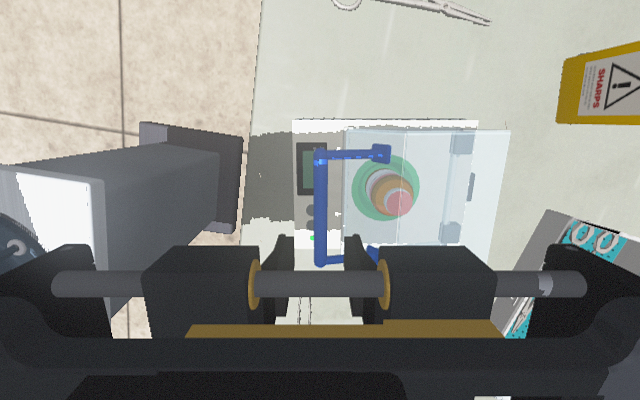

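Request:
{"method": "servo_tool", "body": {
  "targets": [
    {"offset":[0.001,0.001,0.03],"dr":[0,0,0]},
    {"offset":[0.001,0.001,0.06],"dr":[0,0,0]},
    {"offset":[0.001,0.001,0.08],"dr":[0,0,0]},
    {"offset":[0.001,0.001,0.098],"dr":[0,0,0]},
    {"offset":[0.001,0.001,0.098],"dr":[0,0,0]},
    {"offset":[0.001,0.001,0.098],"dr":[0,0,0]}
  ]
}}

```text
time_s: 3.15
position: [0.4338, 0.2073, 0.0923]
tcp_rot: [[-0.16, 0.987, -0.002], [0.987, 0.16, -0.001], [-0.0, -0.002, -1.0]]
force: [-0.2, -0.1, 0.9]
opening: 0.35
grasp_force: 0.0
```

Request:
{"method": "servo_tool", "body": {
  "targets": [
    {"offset":[0,0,0],"dr":[0,0,0]},
    {"offset":[0,0,0],"dr":[0,0,0]},
    {"offset":[0,0,0],"dr":[0,0,0]},
    {"offset":[0,0,0],"dr":[0,0,0]},
    {"offset":[0,0,0],"dr":[0,0,0]},
    {"offset":[0,0,0],"dr":[0,0,0]}
  ],
  "gripper": 1
}}

```text
time_s: 3.65
position: [0.4339, 0.2089, 0.0931]
tcp_rot: [[-0.164, 0.987, 0.001], [0.987, 0.164, -0.0], [-0.0, 0.001, -1.0]]
force: [0.8, -1.2, 1.0]
opening: 0.12
grasp_force: 30.0
```

```bash
cat > arc.py <<'E'
import numpy as np,sys
from rig import bot
s=bot.read_state();R=s["tcp_rot"];p=s["position"];print(p,s["force"],s["opening"],s["grasp_force"])
u=np.array([np.cos(np.radians(9.4)),np.sin(np.radians(9.4)),0]);H=np.array([.5083,.2206,.036])+.072*u
g=p+[0,0,.0187]; r=g-H; f,z=-r@u,r[2]; a0=np.degrees(np.arctan2(z,f)); rad=np.hypot(f,z)
print("angle",a0,"theta rad",np.radians(a0-15.71),"radius",rad)
a1=float(sys.argv[1])+15.71; n=int(sys.argv[2])
for a in np.linspace(a0,a1,n+1)[1:]:
    q=g+u*(f-.166*np.cos(np.radians(a)))+np.array([0,0,.166*np.sin(np.radians(a))-z])
    print(round(a-15.71,1),(R.T@(q-g)).round(3).tolist())
E
python3 arc.py 96 16
```

```text
[0.43387021 0.20889923 0.0930661 ] [ 0.81274271 -1.2281128   0.99327938] 0.11999526656185107 30.021475665271282
angle 27.21319542981992 theta rad 0.20076863475072187 radius 0.1656803843709724
16.8 [-0.0, 0.007, -0.013]
22.1 [-0.0, 0.016, -0.026]
27.3 [-0.0, 0.026, -0.038]
32.6 [-0.0, 0.037, -0.048]
37.9 [-0.0, 0.049, -0.058]
43.2 [-0.0, 0.062, -0.066]
48.5 [-0.0, 0.075, -0.074]
53.8 [-0.0, 0.089, -0.08]
59.0 [-0.0, 0.104, -0.084]
64.3 [-0.0, 0.119, -0.088]
69.6 [-0.0, 0.134, -0.09]
74.9 [-0.0, 0.149, -0.09]
80.2 [-0.0, 0.164, -0.089]
85.4 [-0.0, 0.18, -0.087]
90.7 [-0.0, 0.194, -0.083]
96.0 [-0.0, 0.209, -0.078]
```

Bar gripped (opening 0.12 ≈ 10.4 mm). Swing half the arc first, then check.

Request:
{"method": "servo_tool", "body": {
  "targets": [
    {"offset":[0,0.007,-0.013],"dr":[0,0,0]},
    {"offset":[0,0.016,-0.026],"dr":[0,0,0]},
    {"offset":[0,0.026,-0.038],"dr":[0,0,0]},
    {"offset":[0,0.037,-0.048],"dr":[0,0,0]},
    {"offset":[0,0.049,-0.058],"dr":[0,0,0]},
    {"offset":[0,0.062,-0.066],"dr":[0,0,0]},
    {"offset":[0,0.075,-0.074],"dr":[0,0,0]},
    {"offset":[0,0.089,-0.08],"dr":[0,0,0]},
    {"offset":[0,0.089,-0.08],"dr":[0,0,0]}
  ]
}}

```text
time_s: 4.4
position: [0.5242, 0.2234, 0.1715]
tcp_rot: [[-0.163, 0.987, 0.003], [0.987, 0.163, -0.0], [-0.001, 0.003, -1.0]]
force: [4.5, -0.8, -10.6]
opening: 0.121
grasp_force: 30.1
```

```bash
python3 arc.py 96 8
```

```text
[0.52423439 0.22337256 0.17153218] [  4.51133481  -0.75035565 -10.55154449] 0.12108952214204581 30.078828558325768
angle 70.10148632437532 theta rad 0.9493105214138178 radius 0.1640249680453293
59.6 [0.0, 0.014, -0.006]
64.8 [0.0, 0.028, -0.009]
70.0 [0.0, 0.043, -0.011]
75.2 [0.0, 0.058, -0.012]
80.4 [0.0, 0.074, -0.011]
85.6 [0.0, 0.088, -0.008]
90.8 [0.0, 0.103, -0.005]
96.0 [0.0, 0.117, 0.0]
```

Request:
{"method": "servo_tool", "body": {
  "targets": [
    {"offset":[0,0.014,-0.004],"dr":[0,0,0]},
    {"offset":[0,0.028,-0.007],"dr":[0,0,0]},
    {"offset":[0,0.043,-0.009],"dr":[0,0,0]},
    {"offset":[0,0.058,-0.01],"dr":[0,0,0]},
    {"offset":[0,0.074,-0.009],"dr":[0,0,0]},
    {"offset":[0,0.088,-0.006],"dr":[0,0,0]},
    {"offset":[0,0.102,-0.003],"dr":[0,0,0]},
    {"offset":[0,0.115,0.002],"dr":[0,0,0]},
    {"offset":[0,0.115,0.002],"dr":[0,0,0]}
  ]
}}

```text
time_s: 5.15
position: [0.6347, 0.2413, 0.1682]
tcp_rot: [[-0.163, 0.987, -0.004], [0.987, 0.163, -0.002], [-0.001, -0.004, -1.0]]
force: [-0.9, -3.4, -2.7]
opening: 0.115
grasp_force: 30.0
```

```bash
python3 arc.py 96 1
```

```text
[0.63466063 0.24132333 0.16823388] [-0.86112884 -3.40520579 -2.73769224] 0.114792517032014 29.97219837969169
angle 110.37222776541901 theta rad 1.6521675517793561 radius 0.16100457994855102
96.0 [-0.0, 0.005, -0.003]
```

Request:
{"method": "servo_tool", "body": {
  "targets": [
    {"offset":[0,0,0],"dr":[0,0,0]},
    {"offset":[0,0,0],"dr":[0,0,0]},
    {"offset":[0,0,0],"dr":[0,0,0]},
    {"offset":[0,0,0],"dr":[0,0,0]},
    {"offset":[0,0,-0.03],"dr":[0,0,0]},
    {"offset":[0,0,-0.07],"dr":[0,0,0]},
    {"offset":[0,0,-0.1],"dr":[0,0,0]},
    {"offset":[0,0,-0.1],"dr":[0,0,0]}
  ],
  "gripper": 0.3
}}

```text
time_s: 5.82
position: [0.6389, 0.2437, 0.28]
tcp_rot: [[-0.164, 0.986, 0.017], [0.986, 0.164, 0.004], [0.001, 0.017, -1.0]]
force: [1.3, 0.8, 0.4]
opening: 0.345
grasp_force: 0.0
```

```bash
python3 go.py .507,.22,.25,9.4
```

```text
t 5.8 p [0.6389 0.2437 0.28  ] psi 99.4 F [1.3 0.8 0.4] op 0.345 g 0.0
.507,.22,.25,9.4 off [-0.002, -0.134, 0.028] dr [0.7, -0.8, 90.0]
```

Request:
{"method": "servo_tool", "body": {
  "targets": [
    {"offset":[-0.002,-0.134,0.028],"dr":[0,0,90]},
    {"offset":[-0.002,-0.134,0.028],"dr":[0,0,90]},
    {"offset":[-0.002,-0.134,0.028],"dr":[0,0,90]},
    {"offset":[-0.002,-0.134,0.028],"dr":[0,0,90]},
    {"offset":[-0.002,-0.134,0.028],"dr":[0,0,90]},
    {"offset":[-0.002,-0.134,0.028],"dr":[0,0,90]},
    {"offset":[-0.002,-0.134,0.028],"dr":[0,0,90]},
    {"offset":[-0.002,-0.134,0.028],"dr":[0,0,90]},
    {"offset":[-0.002,-0.134,0.028],"dr":[0,0,90]},
    {"offset":[-0.002,-0.134,0.028],"dr":[0,0,90]},
    {"offset":[-0.002,-0.134,0.028],"dr":[0,0,90]},
    {"offset":[-0.002,-0.134,0.028],"dr":[0,0,90]},
    {"offset":[-0.002,-0.134,0.028],"dr":[0,0,90]},
    {"offset":[-0.002,-0.134,0.028],"dr":[0,0,90]},
    {"offset":[-0.002,-0.134,0.028],"dr":[0,0,90]}
  ],
  "gripper": -1
}}

```text
time_s: 7.07
position: [0.5027, 0.2185, 0.2429]
tcp_rot: [[0.986, 0.165, 0.001], [0.165, -0.986, 0.0], [0.001, -0.0, -1.0]]
force: [0.1, -0.4, -0.3]
opening: 1.002
grasp_force: 0.0
```

```bash
python3 - <<'E'
from h import *; from rig import viewer; import pickle
d={n:viewer.capture(n) for n in ("wrist","scene","top")}; pickle.dump(d,open("c1.pkl","wb"))
a,b=d["wrist"]["color"],d["scene"]["color"][150:330,180:460]
o=np.zeros((580,640,3),np.uint8);o[:400]=a;o[400:,:280]=b;o[400:,290:560]=d["top"]["color"][120:300,170:440]
cv2.imwrite("pics/c1.png",o[:,:,::-1])
T=d["top"];W=d["wrist"]
for n,c,roi in (("top",T,(195,180,255,250)),("w",W,(0,0,640,240))):
  for nm,h,s,z in (("green",(40,90),60,.033),("red",(170,8),100,.092)):
    for b in blobs(mask(c["color"],*h,s0=s),roi)[:2]:
        e=cv2.fitEllipse(cv2.convexHull(b)); print(n,nm,np.round(e[0],1),np.round(e[1],1),onz(c,e[0],z).round(4))
E
python3 go.py .507,.22,.1,9.4
```

```text
top green [226.1 220.1] [26.8 32.1] [0.5007 0.2206 0.033 ]
top green [216.3 206.2] [ 5.  12.5] [0.5321 0.2431 0.033 ]
w green [318.3 175.5] [57.6 58.7] [0.5097 0.2199 0.033 ]
w green [601.3 211. ] [21.3 27.2] [ 0.5252 -0.165   0.033 ]
w red [622.4 193.2] [19.9 44.7] [ 0.5574 -0.1163  0.092 ]
w red [318.2 187.1] [21.  21.4] [0.5079 0.2197 0.092 ]
t 7.2 p [0.5028 0.2184 0.2427] psi 9.5 F [-0.4 -0.3  0.1] op 0.998 g 0.0
.507,.22,.1,9.4 off [0.004, -0.001, 0.143] dr [-0.0, -0.0, 0.1]
```

View pics/c1.png

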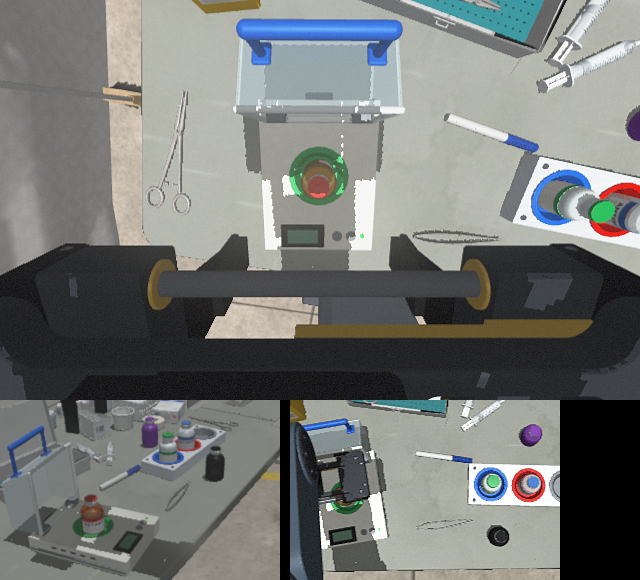

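Request:
{"method": "servo_tool", "body": {
  "targets": [
    {"offset":[0.005,-0.001,0.03],"dr":[0,0,0]},
    {"offset":[0.005,-0.001,0.07],"dr":[0,0,0]},
    {"offset":[0.005,-0.001,0.1],"dr":[0,0,0]},
    {"offset":[0.005,-0.001,0.13],"dr":[0,0,0]},
    {"offset":[0.005,-0.001,0.16],"dr":[0,0,0]},
    {"offset":[0.005,-0.001,0.18],"dr":[0,0,0]},
    {"offset":[0.005,-0.001,0.195],"dr":[0,0,0]},
    {"offset":[0.005,-0.001,0.198],"dr":[0,0,0]},
    {"offset":[0.005,-0.001,0.198],"dr":[0,0,0]}
  ]
}}

```text
time_s: 7.97
position: [0.5071, 0.22, 0.0435]
tcp_rot: [[0.986, 0.164, -0.002], [0.164, -0.986, -0.0], [-0.002, 0.0, -1.0]]
force: [0.1, -0.4, -0.6]
opening: 0.999
grasp_force: 0.0
```

Request:
{"method": "servo_tool", "body": {
  "targets": [
    {"offset":[0,0,0],"dr":[0,0,0]},
    {"offset":[0,0,0],"dr":[0,0,0]},
    {"offset":[0,0,0],"dr":[0,0,0]},
    {"offset":[0,0,0],"dr":[0,0,0]},
    {"offset":[0,0,0],"dr":[0,0,0]},
    {"offset":[0,0,0],"dr":[0,0,0]},
    {"offset":[0,0,0],"dr":[0,0,0]}
  ],
  "gripper": 1
}}

```text
time_s: 8.55
position: [0.5078, 0.2202, 0.0449]
tcp_rot: [[0.987, 0.163, 0.0], [0.163, -0.987, 0.0], [0.001, -0.0, -1.0]]
force: [-0.1, 0.5, 1.0]
opening: 0.554
grasp_force: 0.0
```

```bash
python3 go.py
```

```text
t 8.6 p [0.5078 0.2202 0.0449] psi 9.4 F [-0.1  0.5  1. ] op 0.554 g 0.0
```

Request:
{"method": "servo_tool", "body": {
  "targets": [
    {"offset":[0,0,0],"dr":[0,0,0]},
    {"offset":[0,0,0],"dr":[0,0,0]},
    {"offset":[0,0,0],"dr":[0,0,0]},
    {"offset":[0,0,0],"dr":[0,0,0]},
    {"offset":[0,0,0],"dr":[0,0,0]}
  ]
}}

```text
time_s: 8.97
position: [0.5078, 0.2201, 0.0447]
tcp_rot: [[0.987, 0.163, 0.0], [0.163, -0.987, -0.0], [0.0, 0.0, -1.0]]
force: [-0.2, -1.6, 2.7]
opening: 0.487
grasp_force: 30.0
```

Request:
{"method": "servo_tool", "body": {
  "targets": [
    {"offset":[0,0,-0.02],"dr":[0,0,0]},
    {"offset":[0,0,-0.05],"dr":[0,0,0]},
    {"offset":[0,0,-0.08],"dr":[0,0,0]},
    {"offset":[0,0,-0.11],"dr":[0,0,0]},
    {"offset":[0,0,-0.13],"dr":[0,0,0]},
    {"offset":[0,0,-0.13],"dr":[0,0,0]}
  ]
}}

```text
time_s: 9.47
position: [0.5106, 0.2209, 0.1788]
tcp_rot: [[0.987, 0.163, 0.009], [0.163, -0.987, 0.002], [0.009, -0.001, -1.0]]
force: [0.7, -0.2, -0.8]
opening: 0.487
grasp_force: 30.0
```

```bash
python3 - <<'E'
from h import *; import pickle
T=pickle.load(open("c1.pkl","rb"))["top"]; im=T["color"]
g=cv2.cvtColor(im,cv2.COLOR_RGB2GRAY)[180:232,425:468]
ci=cv2.HoughCircles(cv2.resize(g,None,fx=4,fy=4,interpolation=cv2.INTER_CUBIC),cv2.HOUGH_GRADIENT,1,40,param1=80,param2=20,minRadius=48,maxRadius=75)
for c in ci[0][:3]: uv=c[:2]/4+[425-.4,180-.4]; print(uv,c[2]/4,onz(T,uv,.033).round(4))
E
python3 go.py .5266,-.273,.18,99.4
```

```text
[445.975 205.975] 16.725 [ 0.5263 -0.274   0.033 ]
t 9.5 p [0.5106 0.2209 0.1788] psi 9.4 F [ 0.7 -0.2 -0.8] op 0.487 g 30.0
.5266,-.273,.18,99.4 off [-0.065, 0.49, -0.002] dr [0.4, -0.4, -90.0]
```

Request:
{"method": "servo_tool", "body": {
  "targets": [
    {"offset":[-0.065,0.49,0],"dr":[0,0,-90]},
    {"offset":[-0.065,0.49,0],"dr":[0,0,-90]},
    {"offset":[-0.065,0.49,0],"dr":[0,0,-90]},
    {"offset":[-0.065,0.49,0],"dr":[0,0,-90]},
    {"offset":[-0.065,0.49,0],"dr":[0,0,-90]},
    {"offset":[-0.065,0.49,0],"dr":[0,0,-90]},
    {"offset":[-0.065,0.49,0],"dr":[0,0,-90]},
    {"offset":[-0.065,0.49,0],"dr":[0,0,-90]},
    {"offset":[-0.065,0.49,0],"dr":[0,0,-90]},
    {"offset":[-0.065,0.49,0],"dr":[0,0,-90]},
    {"offset":[-0.065,0.49,0],"dr":[0,0,-90]},
    {"offset":[-0.065,0.49,0],"dr":[0,0,-90]},
    {"offset":[-0.065,0.49,0],"dr":[0,0,-90]},
    {"offset":[-0.065,0.49,0],"dr":[0,0,-90]},
    {"offset":[-0.065,0.49,0],"dr":[0,0,-90]},
    {"offset":[-0.065,0.49,0],"dr":[0,0,-90]},
    {"offset":[-0.065,0.49,0],"dr":[0,0,-90]},
    {"offset":[-0.065,0.49,0],"dr":[0,0,-90]}
  ]
}}

```text
time_s: 10.97
position: [0.5232, -0.2721, 0.174]
tcp_rot: [[-0.164, 0.986, -0.001], [0.986, 0.164, 0.001], [0.002, -0.001, -1.0]]
force: [0.6, 0.5, -0.7]
opening: 0.485
grasp_force: 30.0
```

```bash
python3 go.py .5264,-.2735,.047,99.4; python3 - <<'E'
from h import *; from rig import viewer
c=viewer.capture("wrist")
cv2.imwrite("pics/w2.png",c["color"][:,:,::-1])
for q in ((.5264,-.2735,.033),(.53,-.1884,.033)): print(proj(c,q))
E
```

```text
t 11.0 p [ 0.5232 -0.2721  0.174 ] psi 99.4 F [ 0.6  0.5 -0.7] op 0.485 g 30.0
.5264,-.2735,.047,99.4 off [-0.002, 0.003, 0.127] dr [-0.1, -0.1, 0.0]
[321.01312732 195.15798917]
[338.67224679 114.65683221]
```

View pics/w2.png

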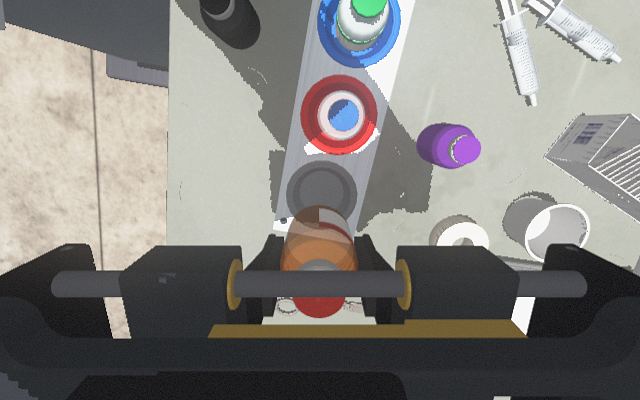

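Request:
{"method": "servo_tool", "body": {
  "targets": [
    {"offset":[-0.002,0.003,0.03],"dr":[0,0,0]},
    {"offset":[-0.002,0.003,0.06],"dr":[0,0,0]},
    {"offset":[-0.002,0.003,0.085],"dr":[0,0,0]},
    {"offset":[-0.002,0.003,0.105],"dr":[0,0,0]},
    {"offset":[-0.002,0.003,0.118],"dr":[0,0,0]},
    {"offset":[-0.002,0.003,0.126],"dr":[0,0,0]},
    {"offset":[-0.002,0.003,0.128],"dr":[0,0,0]},
    {"offset":[-0.002,0.003,0.128],"dr":[0,0,0]},
    {"offset":[-0.002,0.003,0.128],"dr":[0,0,0]}
  ]
}}

```text
time_s: 11.77
position: [0.5276, -0.2755, 0.0474]
tcp_rot: [[-0.164, 0.987, 0.001], [0.987, 0.164, -0.001], [-0.001, 0.001, -1.0]]
force: [0.5, 0.5, -0.2]
opening: 0.486
grasp_force: 30.0
```

Request:
{"method": "servo_tool", "body": {
  "targets": [
    {"offset":[0,0,0],"dr":[0,0,0]},
    {"offset":[0,0,0],"dr":[0,0,0]},
    {"offset":[0,0,0],"dr":[0,0,0]},
    {"offset":[0,0,0],"dr":[0,0,0]},
    {"offset":[0,0,0],"dr":[0,0,0]},
    {"offset":[0,0,0],"dr":[0,0,0]},
    {"offset":[0,0,-0.02],"dr":[0,0,0]},
    {"offset":[0,0,-0.06],"dr":[0,0,0]},
    {"offset":[0,0,-0.1],"dr":[0,0,0]},
    {"offset":[0,0,-0.13],"dr":[0,0,0]},
    {"offset":[0,0,-0.13],"dr":[0,0,0]},
    {"offset":[0,0,-0.13],"dr":[0,0,0]}
  ],
  "gripper": -1
}}

```text
time_s: 12.77
position: [0.528, -0.2762, 0.1789]
tcp_rot: [[-0.163, 0.987, 0.004], [0.987, 0.163, -0.003], [-0.004, 0.004, -1.0]]
force: [-0.0, 0.1, 0.1]
opening: 1.0
grasp_force: 0.0
```

```bash
python3 go.py .5333,-.1035,.15,99.4 .5333,-.1035,.037,99.4; python3 - <<'E'
from h import *; from rig import viewer
c=viewer.capture("scene"); t=viewer.capture("top")
print([onz(t,cv2.fitEllipse(b)[0],.092) for b in blobs(mask(t["color"],40,90,60),(360,190,385,215))[:1]])
o=np.hstack([c["color"][140:320,200:500],t["color"][140:320,180:480]])
cv2.imwrite("pics/c2.png",o[:,:,::-1])
E
```

```text
t 12.8 p [ 0.528  -0.2762  0.1789] psi 99.4 F [-0.   0.1  0.1] op 1.0 g 0.0
.5333,-.1035,.15,99.4 off [0.17, 0.033, 0.028] dr [0.2, 0.2, -0.0]
.5333,-.1035,.037,99.4 off [0.17, 0.033, 0.141] dr [0.2, 0.2, -0.0]
[array([ 0.53320379, -0.10318792,  0.092     ])]
```

View pics/c2.png

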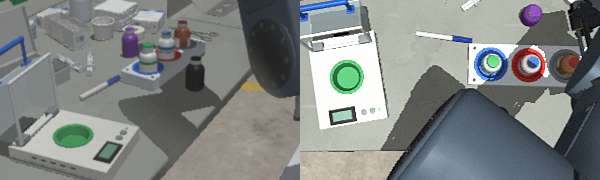

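Request:
{"method": "servo_tool", "body": {
  "targets": [
    {"offset":[0.17,0.033,0],"dr":[0,0,0]},
    {"offset":[0.17,0.033,0],"dr":[0,0,0]},
    {"offset":[0.17,0.033,0],"dr":[0,0,0]},
    {"offset":[0.17,0.033,0],"dr":[0,0,0]},
    {"offset":[0.17,0.033,0],"dr":[0,0,0]},
    {"offset":[0.17,0.033,0],"dr":[0,0,0]},
    {"offset":[0.17,0.033,0.03],"dr":[0,0,0]},
    {"offset":[0.17,0.033,0.03],"dr":[0,0,0]}
  ]
}}

```text
time_s: 13.53
position: [0.5289, -0.1021, 0.1424]
tcp_rot: [[-0.163, 0.987, -0.008], [0.987, 0.163, 0.003], [0.004, -0.008, -1.0]]
force: [-1.8, 0.8, 0.1]
opening: 1.001
grasp_force: 0.0
```

```bash
python3 go.py .5333,-.1035,.037,99.4
```

```text
t 13.5 p [ 0.5289 -0.1021  0.1424] psi 99.4 F [-1.8  0.8  0.1] op 1.001 g 0.0
.5333,-.1035,.037,99.4 off [-0.002, 0.005, 0.105] dr [-0.4, -0.2, -0.0]
```

Request:
{"method": "servo_tool", "body": {
  "targets": [
    {"offset":[-0.001,0.003,0.03],"dr":[0,0,0]},
    {"offset":[-0.001,0.003,0.06],"dr":[0,0,0]},
    {"offset":[-0.001,0.003,0.08],"dr":[0,0,0]},
    {"offset":[-0.001,0.003,0.085],"dr":[0,0,0]},
    {"offset":[-0.001,0.003,0.085],"dr":[0,0,0]},
    {"offset":[-0.001,0.003,0.085],"dr":[0,0,0]}
  ]
}}

```text
time_s: 14.03
position: [0.5351, -0.1038, 0.0619]
tcp_rot: [[-0.162, 0.987, 0.0], [0.987, 0.162, -0.0], [-0.0, 0.0, -1.0]]
force: [0.2, -0.2, 0.1]
opening: 1.002
grasp_force: 0.0
```

```bash
python3 go.py .5333,-.1035,.037,99.4
```

```text
t 14.0 p [ 0.5351 -0.1038  0.0619] psi 99.3 F [ 0.2 -0.2  0.1] op 1.002 g 0.0
.5333,-.1035,.037,99.4 off [0.001, -0.002, 0.025] dr [0.0, 0.0, -0.1]
```

Request:
{"method": "servo_tool", "body": {
  "targets": [
    {"offset":[0,-0.002,0.015],"dr":[0,0,0]},
    {"offset":[0,-0.002,0.025],"dr":[0,0,0]},
    {"offset":[0,-0.002,0.025],"dr":[0,0,0]}
  ]
}}

```text
time_s: 14.28
position: [0.5324, -0.1032, 0.0362]
tcp_rot: [[-0.163, 0.987, -0.001], [0.987, 0.163, 0.0], [0.001, -0.001, -1.0]]
force: [0.3, 0.2, 0.5]
opening: 1.0
grasp_force: 0.0
```

Request:
{"method": "servo_tool", "body": {
  "targets": [
    {"offset":[0,0,0],"dr":[0,0,0]},
    {"offset":[0,0,0],"dr":[0,0,0]},
    {"offset":[0,0,0],"dr":[0,0,0]},
    {"offset":[0,0,0],"dr":[0,0,0]},
    {"offset":[0,0,0],"dr":[0,0,0]},
    {"offset":[0,0,0],"dr":[0,0,0]},
    {"offset":[0,0,0],"dr":[0,0,0]},
    {"offset":[0,0,0],"dr":[0,0,0]},
    {"offset":[0,0,0],"dr":[0,0,0]},
    {"offset":[0,0,0],"dr":[0,0,0]},
    {"offset":[0,0,0],"dr":[0,0,0]},
    {"offset":[0,0,0],"dr":[0,0,0]}
  ],
  "gripper": 1
}}

```text
time_s: 15.28
position: [0.5328, -0.1031, 0.0366]
tcp_rot: [[-0.163, 0.987, 0.0], [0.987, 0.163, 0.0], [0.0, 0.0, -1.0]]
force: [-0.3, -0.0, 1.8]
opening: 0.489
grasp_force: 30.0
```

Request:
{"method": "servo_tool", "body": {
  "targets": [
    {"offset":[0,0,-0.01],"dr":[0,0,0]},
    {"offset":[0,0,-0.03],"dr":[0,0,0]},
    {"offset":[0,0,-0.06],"dr":[0,0,0]},
    {"offset":[0,0,-0.09],"dr":[0,0,0]},
    {"offset":[0,0,-0.12],"dr":[0,0,0]},
    {"offset":[0,0,-0.14],"dr":[0,0,0]},
    {"offset":[0,0,-0.14],"dr":[0,0,0]},
    {"offset":[0,0,-0.14],"dr":[0,0,0]},
    {"offset":[0,0,-0.14],"dr":[0,0,0]}
  ]
}}

```text
time_s: 16.03
position: [0.5319, -0.1028, 0.176]
tcp_rot: [[-0.163, 0.987, -0.002], [0.987, 0.163, 0.001], [0.001, -0.001, -1.0]]
force: [-0.9, 1.0, -0.7]
opening: 0.489
grasp_force: 30.0
```

```bash
python3 go.py .508,.220,.178,9.4; python3 - <<'E'
from h import *; from rig import viewer
t=viewer.capture("top"); s=viewer.capture("scene")
for b in blobs(mask(t["color"],40,90,60),(195,180,255,250))[:1]:
    e=cv2.fitEllipse(cv2.convexHull(b)); print(e,onz(t,e[0],.033))
cv2.imwrite("pics/c3.png",cv2.resize(s["color"][100:300,250:500],None,fx=2,fy=2)[:,:,::-1])
E
```

```text
t 16.0 p [ 0.5319 -0.1028  0.176 ] psi 99.4 F [-0.9  1.  -0.7] op 0.489 g 30.0
.508,.220,.178,9.4 off [0.322, 0.029, -0.002] dr [-0.1, 0.0, 90.0]
((226.28976440429688, 216.57839965820312), (33.41470718383789, 34.33073043823242), 34.0175666809082) [0.5085584  0.22028189 0.033     ]
```

View pics/c3.png

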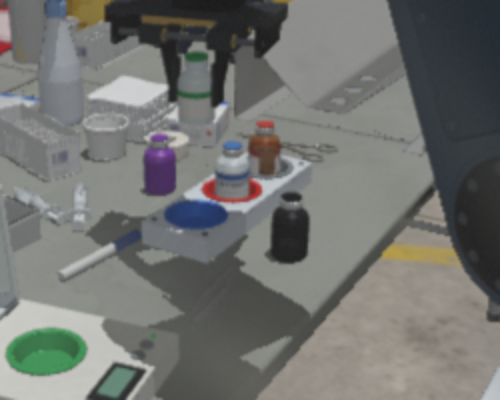

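Request:
{"method": "servo_tool", "body": {
  "targets": [
    {"offset":[0.04,0.003,0],"dr":[0,0,90]},
    {"offset":[0.08,0.006,0],"dr":[0,0,90]},
    {"offset":[0.11,0.01,0],"dr":[0,0,90]},
    {"offset":[0.14,0.013,0],"dr":[0,0,90]},
    {"offset":[0.17,0.015,0],"dr":[0,0,90]},
    {"offset":[0.2,0.018,0],"dr":[0,0,90]},
    {"offset":[0.23,0.02,0],"dr":[0,0,90]},
    {"offset":[0.26,0.023,0],"dr":[0,0,90]},
    {"offset":[0.28,0.025,0],"dr":[0,0,90]},
    {"offset":[0.3,0.027,0],"dr":[0,0,90]},
    {"offset":[0.315,0.029,0],"dr":[0,0,90]},
    {"offset":[0.322,0.029,0],"dr":[0,0,90]},
    {"offset":[0.322,0.029,0],"dr":[0,0,90]},
    {"offset":[0.322,0.029,0],"dr":[0,0,90]},
    {"offset":[0.322,0.029,0],"dr":[0,0,90]},
    {"offset":[0.322,0.029,0],"dr":[0,0,90]},
    {"offset":[0.322,0.029,0],"dr":[0,0,90]}
  ]
}}

```text
time_s: 17.55
position: [0.5087, 0.2189, 0.1761]
tcp_rot: [[0.986, 0.164, -0.001], [0.164, -0.986, -0.0], [-0.001, 0.0, -1.0]]
force: [-0.1, 0.5, -1.1]
opening: 0.486
grasp_force: 30.0
```

```bash
python3 go.py .508,.220,.038,9.4
```

```text
t 17.6 p [0.5087 0.2189 0.1761] psi 9.4 F [-0.1  0.5 -1.1] op 0.486 g 30.0
.508,.220,.038,9.4 off [-0.0, -0.001, 0.138] dr [0.0, 0.1, 0.0]
```

Request:
{"method": "servo_tool", "body": {
  "targets": [
    {"offset":[0,-0.001,0.03],"dr":[0,0,0]},
    {"offset":[0,-0.001,0.06],"dr":[0,0,0]},
    {"offset":[0,-0.001,0.09],"dr":[0,0,0]},
    {"offset":[0,-0.001,0.115],"dr":[0,0,0]},
    {"offset":[0,-0.001,0.128],"dr":[0,0,0]},
    {"offset":[0,-0.001,0.136],"dr":[0,0,0]},
    {"offset":[0,-0.001,0.138],"dr":[0,0,0]},
    {"offset":[0,-0.001,0.138],"dr":[0,0,0]},
    {"offset":[0,-0.001,0.138],"dr":[0,0,0]}
  ]
}}

```text
time_s: 18.3
position: [0.5096, 0.2204, 0.0394]
tcp_rot: [[0.987, 0.163, 0.002], [0.163, -0.987, 0.0], [0.002, -0.0, -1.0]]
force: [0.1, 0.2, -0.4]
opening: 0.487
grasp_force: 30.0
```

Request:
{"method": "servo_tool", "body": {
  "targets": [
    {"offset":[0,0,0],"dr":[0,0,0]},
    {"offset":[0,0,0],"dr":[0,0,0]},
    {"offset":[0,0,0],"dr":[0,0,0]},
    {"offset":[0,0,0],"dr":[0,0,0]},
    {"offset":[0,0,0],"dr":[0,0,0]},
    {"offset":[0,0,0],"dr":[0,0,0]},
    {"offset":[0,0,-0.02],"dr":[0,0,0]},
    {"offset":[0,0,-0.06],"dr":[0,0,0]},
    {"offset":[0,0,-0.1],"dr":[0,0,0]},
    {"offset":[0,0,-0.14],"dr":[0,0,0]},
    {"offset":[0,0,-0.14],"dr":[0,0,0]},
    {"offset":[0,0,-0.14],"dr":[0,0,0]},
    {"offset":[0,0,-0.14],"dr":[0,0,0]}
  ],
  "gripper": -1
}}

```text
time_s: 19.38
position: [0.5081, 0.2202, 0.1784]
tcp_rot: [[0.987, 0.163, -0.001], [0.163, -0.987, -0.0], [-0.001, 0.0, -1.0]]
force: [-0.9, 0.6, 0.7]
opening: 1.001
grasp_force: 0.0
```

```bash
python3 go.py .5303,-.1885,.178,99.4; python3 - <<'E'
from h import *; from rig import viewer
t=viewer.capture("top"); s=viewer.capture("scene")
for b in blobs(mask(t["color"],100,125,60),(398,190,422,215))[:1]:
    e=cv2.minEnclosingCircle(b); print(e,onz(t,e[0],.092))
cv2.imwrite("pics/c4.png",cv2.resize(s["color"][130:330,190:440],None,fx=2,fy=2)[:,:,::-1])
E
```

```text
t 19.4 p [0.5081 0.2202 0.1784] psi 9.4 F [-0.9  0.6  0.7] op 1.001 g 0.0
.5303,-.1885,.178,99.4 off [-0.045, 0.407, 0.0] dr [-0.0, 0.0, -90.0]
((412.8043518066406, 201.67391967773438), 5.843439102172852) [ 0.53049472 -0.18827619  0.092     ]
```

View pics/c4.png

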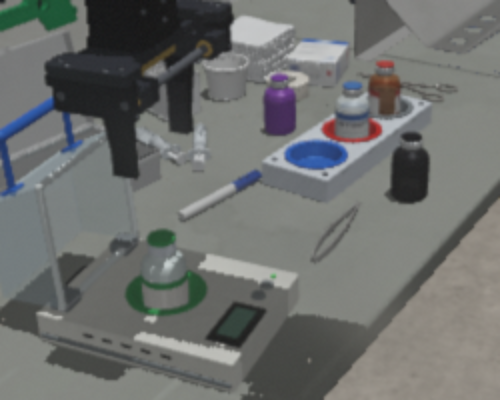

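Green sits upright in the green socket. Next the blue vial.

Request:
{"method": "servo_tool", "body": {
  "targets": [
    {"offset":[-0.045,0.407,0],"dr":[0,0,-90]},
    {"offset":[-0.045,0.407,0],"dr":[0,0,-90]},
    {"offset":[-0.045,0.407,0],"dr":[0,0,-90]},
    {"offset":[-0.045,0.407,0],"dr":[0,0,-90]},
    {"offset":[-0.045,0.407,0],"dr":[0,0,-90]},
    {"offset":[-0.045,0.407,0],"dr":[0,0,-90]},
    {"offset":[-0.045,0.407,0],"dr":[0,0,-90]},
    {"offset":[-0.045,0.407,0],"dr":[0,0,-90]},
    {"offset":[-0.045,0.407,0],"dr":[0,0,-90]},
    {"offset":[-0.045,0.407,0],"dr":[0,0,-90]},
    {"offset":[-0.045,0.407,0],"dr":[0,0,-90]},
    {"offset":[-0.045,0.407,0],"dr":[0,0,-90]},
    {"offset":[-0.045,0.407,0],"dr":[0,0,-90]},
    {"offset":[-0.045,0.407,0],"dr":[0,0,-90]},
    {"offset":[-0.045,0.407,0],"dr":[0,0,-90]},
    {"offset":[-0.045,0.407,0],"dr":[0,0,-90]},
    {"offset":[-0.045,0.407,0],"dr":[0,0,-90]}
  ]
}}

```text
time_s: 20.9
position: [0.5302, -0.1881, 0.1775]
tcp_rot: [[-0.162, 0.987, -0.002], [0.987, 0.162, 0.001], [0.001, -0.002, -1.0]]
force: [-0.3, 0.7, 0.0]
opening: 0.999
grasp_force: 0.0
```

```bash
python3 go.py .5304,-.1884,.045,99.4
```

```text
t 20.9 p [ 0.5302 -0.1881  0.1775] psi 99.3 F [-0.3  0.7  0. ] op 0.999 g 0.0
.5304,-.1884,.045,99.4 off [-0.0, 0.0, 0.132] dr [-0.1, -0.1, -0.1]
```

Request:
{"method": "servo_tool", "body": {
  "targets": [
    {"offset":[0,0,0.03],"dr":[0,0,0]},
    {"offset":[0,0,0.06],"dr":[0,0,0]},
    {"offset":[0,0,0.09],"dr":[0,0,0]},
    {"offset":[0,0,0.115],"dr":[0,0,0]},
    {"offset":[0,0,0.128],"dr":[0,0,0]},
    {"offset":[0,0,0.132],"dr":[0,0,0]},
    {"offset":[0,0,0.132],"dr":[0,0,0]},
    {"offset":[0,0,0.132],"dr":[0,0,0]}
  ]
}}

```text
time_s: 21.57
position: [0.5312, -0.1886, 0.0469]
tcp_rot: [[-0.163, 0.987, 0.001], [0.987, 0.163, -0.0], [-0.0, 0.001, -1.0]]
force: [-1.0, -0.7, -0.2]
opening: 1.004
grasp_force: 0.0
```

Request:
{"method": "servo_tool", "body": {
  "targets": [
    {"offset":[0,0,0],"dr":[0,0,0]},
    {"offset":[0,0,0],"dr":[0,0,0]},
    {"offset":[0,0,0],"dr":[0,0,0]},
    {"offset":[0,0,0],"dr":[0,0,0]},
    {"offset":[0,0,0],"dr":[0,0,0]},
    {"offset":[0,0,0],"dr":[0,0,0]},
    {"offset":[0,0,0],"dr":[0,0,0]},
    {"offset":[0,0,0],"dr":[0,0,0]},
    {"offset":[0,0,0],"dr":[0,0,0]},
    {"offset":[0,0,0],"dr":[0,0,0]},
    {"offset":[0,0,0],"dr":[0,0,0]},
    {"offset":[0,0,0],"dr":[0,0,0]}
  ],
  "gripper": 1
}}

```text
time_s: 22.57
position: [0.5307, -0.1886, 0.0466]
tcp_rot: [[-0.163, 0.987, -0.0], [0.987, 0.163, 0.0], [0.0, -0.0, -1.0]]
force: [-0.8, 0.1, 2.3]
opening: 0.484
grasp_force: 30.0
```

Request:
{"method": "servo_tool", "body": {
  "targets": [
    {"offset":[0,0,-0.01],"dr":[0,0,0]},
    {"offset":[0,0,-0.03],"dr":[0,0,0]},
    {"offset":[0,0,-0.06],"dr":[0,0,0]},
    {"offset":[0,0,-0.08],"dr":[0,0,0]},
    {"offset":[0,0,-0.1],"dr":[0,0,0]},
    {"offset":[0,0,-0.1],"dr":[0,0,0]},
    {"offset":[0,0,-0.1],"dr":[0,0,0]},
    {"offset":[0,0,-0.1],"dr":[0,0,0]}
  ]
}}

```text
time_s: 23.23
position: [0.5302, -0.1882, 0.1462]
tcp_rot: [[-0.163, 0.987, -0.001], [0.987, 0.163, 0.001], [0.001, -0.001, -1.0]]
force: [0.0, -0.8, -0.2]
opening: 0.49
grasp_force: 30.0
```

```bash
python3 go.py .5334,-.1036,.145,99.4
```

```text
t 23.2 p [ 0.5302 -0.1882  0.1462] psi 99.4 F [ 0.  -0.8 -0.2] op 0.49 g 30.0
.5334,-.1036,.145,99.4 off [0.083, 0.017, 0.001] dr [-0.0, -0.0, 0.0]
```

Request:
{"method": "servo_tool", "body": {
  "targets": [
    {"offset":[0.02,0.004,0],"dr":[0,0,0]},
    {"offset":[0.05,0.01,0],"dr":[0,0,0]},
    {"offset":[0.07,0.014,0],"dr":[0,0,0]},
    {"offset":[0.083,0.017,0],"dr":[0,0,0]},
    {"offset":[0.083,0.017,0],"dr":[0,0,0]},
    {"offset":[0.083,0.017,0],"dr":[0,0,0]},
    {"offset":[0.083,0.017,0.03],"dr":[0,0,0]},
    {"offset":[0.083,0.017,0.06],"dr":[0,0,0]},
    {"offset":[0.083,0.017,0.08],"dr":[0,0,0]},
    {"offset":[0.083,0.017,0.092],"dr":[0,0,0]},
    {"offset":[0.083,0.017,0.098],"dr":[0,0,0]},
    {"offset":[0.083,0.017,0.098],"dr":[0,0,0]},
    {"offset":[0.083,0.017,0.098],"dr":[0,0,0]}
  ]
}}

```text
time_s: 24.32
position: [0.5344, -0.1051, 0.0484]
tcp_rot: [[-0.162, 0.987, 0.001], [0.987, 0.162, -0.0], [-0.001, 0.0, -1.0]]
force: [0.4, 0.6, -0.1]
opening: 0.485
grasp_force: 30.0
```

Request:
{"method": "servo_tool", "body": {
  "targets": [
    {"offset":[0,0,0],"dr":[0,0,0]},
    {"offset":[0,0,0],"dr":[0,0,0]},
    {"offset":[0,0,0],"dr":[0,0,0]},
    {"offset":[0,0,0],"dr":[0,0,0]},
    {"offset":[0,0,0],"dr":[0,0,0]},
    {"offset":[0,0,0],"dr":[0,0,0]},
    {"offset":[0,0,-0.02],"dr":[0,0,0]},
    {"offset":[0,0,-0.06],"dr":[0,0,0]},
    {"offset":[0,0,-0.1],"dr":[0,0,0]},
    {"offset":[0,0,-0.13],"dr":[0,0,0]},
    {"offset":[0,0,-0.13],"dr":[0,0,0]},
    {"offset":[0,0,-0.13],"dr":[0,0,0]},
    {"offset":[0,0,-0.13],"dr":[0,0,0]}
  ],
  "gripper": -1
}}

```text
time_s: 25.4
position: [0.5332, -0.1036, 0.1781]
tcp_rot: [[-0.163, 0.987, -0.001], [0.987, 0.163, 0.0], [0.001, -0.001, -1.0]]
force: [-0.2, -0.3, -0.9]
opening: 0.999
grasp_force: 0.0
```

```bash
python3 go.py .5265,-.274,.178,99.4; python3 - <<'E'
from h import *; from rig import viewer
t=viewer.capture("top"); s=viewer.capture("scene")
for b in blobs(mask(t["color"],170,10,80),(435,190,465,222))[:2]:
    e=cv2.minEnclosingCircle(b); print(e,onz(t,e[0],.092))
cv2.imwrite("pics/c5.png",cv2.resize(np.vstack([s["color"][150:250,290:440],t["color"][160:260,340:490]]),None,fx=3,fy=3)[:,:,::-1])
E
```

```text
t 25.4 p [ 0.5332 -0.1036  0.1781] psi 99.4 F [-0.2 -0.3 -0.9] op 0.999 g 0.0
.5265,-.274,.178,99.4 off [-0.167, -0.034, 0.0] dr [-0.1, -0.0, 0.0]
((454.0, 202.5), 6.726912021636963) [ 0.52763631 -0.27609957  0.092     ]
```

View pics/c5.png

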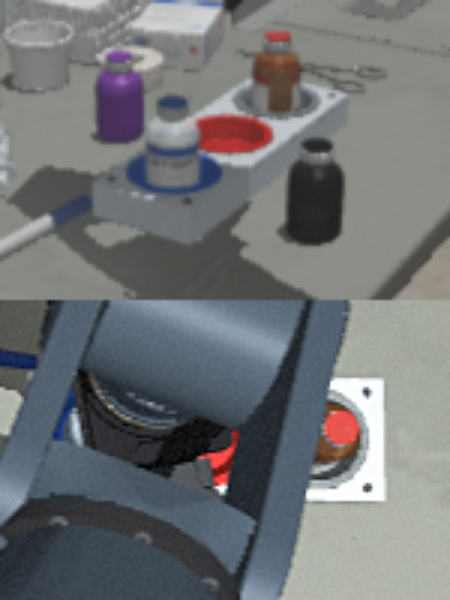

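Blue seated. Red vial at (0.5276, −0.2755) in the grey socket.

Request:
{"method": "servo_tool", "body": {
  "targets": [
    {"offset":[-0.168,-0.033,0],"dr":[0,0,0]},
    {"offset":[-0.168,-0.033,0],"dr":[0,0,0]},
    {"offset":[-0.168,-0.033,0],"dr":[0,0,0]},
    {"offset":[-0.168,-0.033,0],"dr":[0,0,0]},
    {"offset":[-0.168,-0.033,0],"dr":[0,0,0]},
    {"offset":[-0.168,-0.033,0],"dr":[0,0,0]},
    {"offset":[-0.168,-0.033,0],"dr":[0,0,0]},
    {"offset":[-0.168,-0.033,0],"dr":[0,0,0]},
    {"offset":[-0.168,-0.033,0],"dr":[0,0,0]}
  ]
}}

```text
time_s: 26.25
position: [0.5285, -0.2729, 0.1779]
tcp_rot: [[-0.165, 0.986, -0.002], [0.986, 0.165, 0.002], [0.002, -0.001, -1.0]]
force: [-0.2, -0.2, -1.6]
opening: 1.005
grasp_force: 0.0
```

```bash
python3 go.py .5274,-.2753,.045,99.4
```

```text
t 26.2 p [ 0.5285 -0.2729  0.1779] psi 99.5 F [-0.2 -0.2 -1.6] op 1.005 g 0.0
.5274,-.2753,.045,99.4 off [-0.002, -0.001, 0.133] dr [-0.1, -0.1, 0.1]
```

Request:
{"method": "servo_tool", "body": {
  "targets": [
    {"offset":[-0.002,-0.001,0.03],"dr":[0,0,0]},
    {"offset":[-0.002,-0.001,0.06],"dr":[0,0,0]},
    {"offset":[-0.002,-0.001,0.09],"dr":[0,0,0]},
    {"offset":[-0.002,-0.001,0.115],"dr":[0,0,0]},
    {"offset":[-0.002,-0.001,0.128],"dr":[0,0,0]},
    {"offset":[-0.002,-0.001,0.132],"dr":[0,0,0]},
    {"offset":[-0.002,-0.001,0.132],"dr":[0,0,0]},
    {"offset":[-0.002,-0.001,0.132],"dr":[0,0,0]}
  ]
}}

```text
time_s: 26.92
position: [0.5288, -0.2766, 0.0472]
tcp_rot: [[-0.164, 0.986, 0.001], [0.986, 0.164, -0.001], [-0.001, 0.001, -1.0]]
force: [-1.0, -0.1, 0.2]
opening: 1.0
grasp_force: 0.0
```

Request:
{"method": "servo_tool", "body": {
  "targets": [
    {"offset":[0,0,0],"dr":[0,0,0]},
    {"offset":[0,0,0],"dr":[0,0,0]},
    {"offset":[0,0,0],"dr":[0,0,0]},
    {"offset":[0,0,0],"dr":[0,0,0]},
    {"offset":[0,0,0],"dr":[0,0,0]},
    {"offset":[0,0,0],"dr":[0,0,0]},
    {"offset":[0,0,0],"dr":[0,0,0]},
    {"offset":[0,0,0],"dr":[0,0,0]},
    {"offset":[0,0,0],"dr":[0,0,0]},
    {"offset":[0,0,0],"dr":[0,0,0]},
    {"offset":[0,0,0],"dr":[0,0,0]},
    {"offset":[0,0,0],"dr":[0,0,0]}
  ],
  "gripper": 1
}}

```text
time_s: 27.92
position: [0.5281, -0.2772, 0.0466]
tcp_rot: [[-0.163, 0.987, -0.0], [0.987, 0.163, -0.0], [-0.0, -0.0, -1.0]]
force: [-0.4, -0.7, 0.7]
opening: 0.486
grasp_force: 30.0
```

Request:
{"method": "servo_tool", "body": {
  "targets": [
    {"offset":[0,0,-0.01],"dr":[0,0,0]},
    {"offset":[0,0,-0.03],"dr":[0,0,0]},
    {"offset":[0,0,-0.06],"dr":[0,0,0]},
    {"offset":[0,0,-0.08],"dr":[0,0,0]},
    {"offset":[0,0,-0.1],"dr":[0,0,0]},
    {"offset":[0,0,-0.1],"dr":[0,0,0]},
    {"offset":[0,0,-0.1],"dr":[0,0,0]},
    {"offset":[0,0,-0.1],"dr":[0,0,0]}
  ]
}}

```text
time_s: 28.58
position: [0.5276, -0.2767, 0.1461]
tcp_rot: [[-0.163, 0.987, -0.001], [0.987, 0.163, 0.001], [0.001, -0.001, -1.0]]
force: [-0.7, -0.7, -0.3]
opening: 0.485
grasp_force: 30.0
```

```bash
python3 go.py .5302,-.1884,.145,99.4
```

```text
t 28.6 p [ 0.5276 -0.2767  0.1461] psi 99.4 F [-0.7 -0.7 -0.3] op 0.485 g 30.0
.5302,-.1884,.145,99.4 off [0.087, 0.017, 0.001] dr [-0.0, -0.1, -0.0]
```

Request:
{"method": "servo_tool", "body": {
  "targets": [
    {"offset":[0.02,0.004,0],"dr":[0,0,0]},
    {"offset":[0.05,0.01,0],"dr":[0,0,0]},
    {"offset":[0.07,0.014,0],"dr":[0,0,0]},
    {"offset":[0.087,0.017,0],"dr":[0,0,0]},
    {"offset":[0.087,0.017,0],"dr":[0,0,0]},
    {"offset":[0.087,0.017,0],"dr":[0,0,0]},
    {"offset":[0.087,0.017,0.03],"dr":[0,0,0]},
    {"offset":[0.087,0.017,0.06],"dr":[0,0,0]},
    {"offset":[0.087,0.017,0.08],"dr":[0,0,0]},
    {"offset":[0.087,0.017,0.092],"dr":[0,0,0]},
    {"offset":[0.087,0.017,0.098],"dr":[0,0,0]},
    {"offset":[0.087,0.017,0.098],"dr":[0,0,0]},
    {"offset":[0.087,0.017,0.098],"dr":[0,0,0]}
  ]
}}

```text
time_s: 29.67
position: [0.5309, -0.1896, 0.0481]
tcp_rot: [[-0.162, 0.987, -0.0], [0.987, 0.162, -0.0], [-0.0, -0.0, -1.0]]
force: [-0.6, 0.5, -0.4]
opening: 0.484
grasp_force: 30.0
```

Request:
{"method": "servo_tool", "body": {
  "targets": [
    {"offset":[0,0,0],"dr":[0,0,0]},
    {"offset":[0,0,0],"dr":[0,0,0]},
    {"offset":[0,0,0],"dr":[0,0,0]},
    {"offset":[0,0,0],"dr":[0,0,0]},
    {"offset":[0,0,0],"dr":[0,0,0]},
    {"offset":[0,0,0],"dr":[0,0,0]},
    {"offset":[0,0,-0.02],"dr":[0,0,0]},
    {"offset":[0,0,-0.06],"dr":[0,0,0]},
    {"offset":[0,0,-0.1],"dr":[0,0,0]},
    {"offset":[0,0,-0.14],"dr":[0,0,0]},
    {"offset":[0,0,-0.18],"dr":[0,0,0]},
    {"offset":[0,0,-0.22],"dr":[0,0,0]},
    {"offset":[0,0,-0.23],"dr":[0,0,0]},
    {"offset":[0,0,-0.23],"dr":[0,0,0]},
    {"offset":[0,0,-0.23],"dr":[0,0,0]}
  ],
  "gripper": -1
}}

```text
time_s: 30.92
position: [0.5303, -0.1883, 0.2784]
tcp_rot: [[-0.163, 0.987, 0.0], [0.987, 0.163, -0.0], [-0.0, 0.0, -1.0]]
force: [-0.7, -0.1, -0.5]
opening: 1.0
grasp_force: 0.0
```

```bash
python3 - <<'E'
from h import *; from rig import viewer; import pickle
T=viewer.capture("top"); S=viewer.capture("scene"); W=viewer.capture("wrist"); pickle.dump((T,S,W),open("c6.pkl","wb"))
for c,roi in ((T,(170,120,280,230)),(S,(180,160,300,280))):
    for b in blobs(mask(c["color"],105,125,120,50),roi)[:3]: print(cv2.boundingRect(b),cv2.minAreaRect(b))
u=np.array([np.cos(np.radians(9.4)),np.sin(np.radians(9.4)),0]);H=np.array([.5083,.2206,.036])+.072*u
for th in (88,92,95,97): 
    a=np.radians(th+15.71);q=H-u*.166*np.cos(a)+np.array([0,0,.166*np.sin(a)]);print(th,q.round(4),proj(T,q),proj(S,q))
o=np.zeros((600,640,3),np.uint8);o[:400]=W["color"];o[400:,:300]=T["color"][100:300,170:470];o[400:,310:610]=S["color"][140:340,180:480]
cv2.imwrite("pics/c6.png",o[:,:,::-1])
E
```

```text
(173, 139, 61, 23) ((203.3308563232422, 149.4436798095703), (15.290716171264648, 59.9882698059082), 80.34010314941406)
(188, 176, 43, 52) ((206.6326141357422, 201.41651916503906), (29.649494171142578, 53.72011947631836), 57.80426788330078)
88 [0.6181 0.2388 0.1973] [200.44383487 153.18475174] [212.11991295 185.68662169]
92 [0.6292 0.2406 0.1941] [200.02267377 147.97458581] [207.27487739 186.39729523]
95 [0.6372 0.2419 0.1913] [199.78734722 144.23813035] [203.78621734 187.18723023]
97 [0.6426 0.2428 0.1891] [199.66890885 141.83612175] [201.53473989 187.83313946]
```

View pics/c6.png

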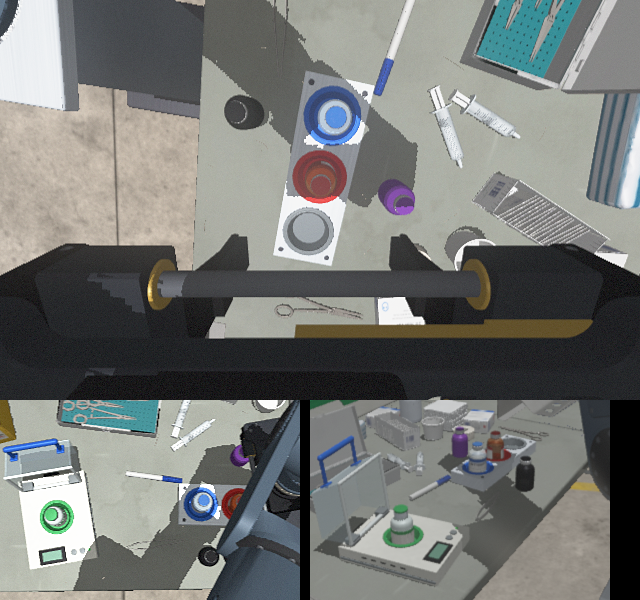

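```bash
python3 go.py .634,.2415,.26,99.4; python3 - <<'E'
from h import *; import pickle
T,S,W=pickle.load(open("c6.pkl","rb"))
# bar centre rows: per column blue extent in the top view
m=mask(T["color"],105,125,120,50)
for x in (180,195,200,203,210,225): r=np.where(m[130:165,x])[0]+130; print(x,r.min(),r.max())
E
```

```text
t 31.1 p [ 0.5293 -0.1877  0.2759] psi 99.4 F [ 0.9  0.3 -0.2] op 1.003 g 0.0
.634,.2415,.26,99.4 off [0.406, 0.173, 0.017] dr [-0.2, -0.2, 0.0]
180 146 160
195 144 148
200 143 148
203 142 147
210 141 146
225 139 144
```

Request:
{"method": "servo_tool", "body": {
  "targets": [
    {"offset":[0.406,0.173,0.015],"dr":[0,0,0]},
    {"offset":[0.406,0.173,0.015],"dr":[0,0,0]},
    {"offset":[0.406,0.173,0.015],"dr":[0,0,0]},
    {"offset":[0.406,0.173,0.015],"dr":[0,0,0]},
    {"offset":[0.406,0.173,0.015],"dr":[0,0,0]},
    {"offset":[0.406,0.173,0.015],"dr":[0,0,0]},
    {"offset":[0.406,0.173,0.015],"dr":[0,0,0]},
    {"offset":[0.406,0.173,0.015],"dr":[0,0,0]},
    {"offset":[0.406,0.173,0.015],"dr":[0,0,0]},
    {"offset":[0.406,0.173,0.015],"dr":[0,0,0]},
    {"offset":[0.406,0.173,0.015],"dr":[0,0,0]},
    {"offset":[0.406,0.173,0.015],"dr":[0,0,0]},
    {"offset":[0.406,0.173,0.015],"dr":[0,0,0]},
    {"offset":[0.406,0.173,0.015],"dr":[0,0,0]},
    {"offset":[0.406,0.173,0.015],"dr":[0,0,0]}
  ],
  "gripper": 0.2
}}

```text
time_s: 32.32
position: [0.6346, 0.2386, 0.2624]
tcp_rot: [[-0.162, 0.987, -0.002], [0.987, 0.162, -0.001], [-0.001, -0.003, -1.0]]
force: [0.0, -0.6, -0.2]
opening: 0.4
grasp_force: 0.0
```

```bash
python3 go.py .6345,.2415,.1735,99.4
```

```text
t 32.3 p [0.6346 0.2386 0.2624] psi 99.3 F [ 0.  -0.6 -0.2] op 0.4 g 0.0
.6345,.2415,.1735,99.4 off [0.003, 0.001, 0.089] dr [-0.1, 0.0, -0.1]
```

Request:
{"method": "servo_tool", "body": {
  "targets": [
    {"offset":[0.003,0,0.03],"dr":[0,0,0]},
    {"offset":[0.003,0,0.06],"dr":[0,0,0]},
    {"offset":[0.003,0,0.08],"dr":[0,0,0]},
    {"offset":[0.003,0,0.089],"dr":[0,0,0]},
    {"offset":[0.003,0,0.089],"dr":[0,0,0]},
    {"offset":[0.003,0,0.089],"dr":[0,0,0]}
  ]
}}

```text
time_s: 32.82
position: [0.6351, 0.2422, 0.175]
tcp_rot: [[-0.162, 0.987, 0.0], [0.987, 0.162, 0.0], [-0.0, 0.0, -1.0]]
force: [-0.2, 0.3, 0.3]
opening: 0.405
grasp_force: 0.0
```

Request:
{"method": "servo_tool", "body": {
  "targets": [
    {"offset":[0,0,0],"dr":[0,0,0]},
    {"offset":[0,0,0],"dr":[0,0,0]},
    {"offset":[0,0,0],"dr":[0,0,0]},
    {"offset":[0,0,0],"dr":[0,0,0]},
    {"offset":[0,0,0],"dr":[0,0,0]},
    {"offset":[0,0,0],"dr":[0,0,0]},
    {"offset":[0,0,0],"dr":[0,0,0]},
    {"offset":[0,0,0],"dr":[0,0,0]}
  ],
  "gripper": 1
}}

```text
time_s: 33.48
position: [0.6352, 0.2434, 0.1753]
tcp_rot: [[-0.163, 0.987, 0.002], [0.987, 0.163, 0.0], [0.0, 0.002, -1.0]]
force: [0.3, 0.0, 2.7]
opening: 0.122
grasp_force: 30.0
```

```bash
python3 arc.py 0 18
```

```text
[0.63522469 0.24335509 0.17526751] [0.2660477  0.04196053 2.69189192] 0.12233221613941254 29.999812245368958
angle 109.82088811240648 theta rad 1.6425448595374845 radius 0.16791527400586287
88.9 [0.0, -0.015, -0.003]
83.7 [0.0, -0.03, -0.006]
78.4 [0.0, -0.045, -0.008]
73.2 [0.0, -0.06, -0.008]
68.0 [-0.0, -0.075, -0.007]
62.7 [-0.0, -0.09, -0.005]
57.5 [-0.0, -0.105, -0.001]
52.3 [-0.0, -0.119, 0.004]
47.1 [-0.0, -0.133, 0.01]
41.8 [-0.0, -0.146, 0.018]
36.6 [-0.0, -0.158, 0.026]
31.4 [-0.0, -0.17, 0.036]
26.1 [-0.0, -0.181, 0.047]
20.9 [-0.0, -0.19, 0.059]
15.7 [-0.0, -0.199, 0.071]
10.5 [-0.0, -0.206, 0.084]
5.2 [-0.0, -0.212, 0.098]
0.0 [-0.0, -0.217, 0.113]
```

Gripped. Swing down in two stages.

Request:
{"method": "servo_tool", "body": {
  "targets": [
    {"offset":[0,-0.015,-0.003],"dr":[0,0,0]},
    {"offset":[0,-0.03,-0.006],"dr":[0,0,0]},
    {"offset":[0,-0.045,-0.007],"dr":[0,0,0]},
    {"offset":[0,-0.06,-0.007],"dr":[0,0,0]},
    {"offset":[0,-0.075,-0.006],"dr":[0,0,0]},
    {"offset":[0,-0.09,-0.004],"dr":[0,0,0]},
    {"offset":[0,-0.105,0],"dr":[0,0,0]},
    {"offset":[0,-0.119,0.005],"dr":[0,0,0]},
    {"offset":[0,-0.133,0.011],"dr":[0,0,0]},
    {"offset":[0,-0.146,0.018],"dr":[0,0,0]},
    {"offset":[0,-0.158,0.026],"dr":[0,0,0]},
    {"offset":[0,-0.17,0.036],"dr":[0,0,0]},
    {"offset":[0,-0.17,0.036],"dr":[0,0,0]}
  ]
}}

```text
time_s: 34.57
position: [0.4663, 0.2161, 0.1373]
tcp_rot: [[-0.163, 0.987, 0.001], [0.987, 0.163, 0.002], [0.001, 0.001, -1.0]]
force: [2.5, 3.4, -3.9]
opening: 0.124
grasp_force: 30.1
```

```bash
python3 arc.py 0 8
```

```text
[0.46633032 0.21613967 0.1373099 ] [ 2.47619983  3.36188038 -3.91648518] 0.1240736947333265 30.072216354310513
angle 46.437398153070646 theta rad 0.5362942683423073 radius 0.16561728113926225
26.9 [-0.0, -0.008, 0.008]
23.0 [-0.0, -0.015, 0.016]
19.2 [-0.0, -0.022, 0.025]
15.4 [-0.0, -0.028, 0.034]
11.5 [-0.0, -0.034, 0.044]
7.7 [-0.0, -0.038, 0.054]
3.8 [-0.0, -0.042, 0.064]
0.0 [-0.0, -0.046, 0.075]
```

Request:
{"method": "servo_tool", "body": {
  "targets": [
    {"offset":[0,-0.008,0.008],"dr":[0,0,0]},
    {"offset":[0,-0.015,0.016],"dr":[0,0,0]},
    {"offset":[0,-0.022,0.025],"dr":[0,0,0]},
    {"offset":[0,-0.028,0.034],"dr":[0,0,0]},
    {"offset":[0,-0.034,0.044],"dr":[0,0,0]},
    {"offset":[0,-0.038,0.054],"dr":[0,0,0]},
    {"offset":[0,-0.042,0.064],"dr":[0,0,0]},
    {"offset":[0,-0.046,0.073],"dr":[0,0,0]},
    {"offset":[0,-0.046,0.073],"dr":[0,0,0]}
  ]
}}

```text
time_s: 35.32
position: [0.4224, 0.2089, 0.0646]
tcp_rot: [[-0.162, 0.987, 0.002], [0.987, 0.162, 0.002], [0.001, 0.002, -1.0]]
force: [1.2, 3.5, -1.1]
opening: 0.124
grasp_force: 29.9
```

```bash
python3 arc.py 0 1
```

```text
[0.42243137 0.20890836 0.06460114] [ 1.18784228  3.54813272 -1.08213554] 0.12366004091756404 29.851996153593063
angle 16.604287807072996 theta rad 0.015608266693863603 radius 0.16552745047188508
0.0 [-0.0, -0.001, 0.002]
```

Push gently until the force rises.

Request:
{"method": "servo_tool", "body": {
  "targets": [
    {"offset":[0,-0.001,0.002],"dr":[0,0,0]},
    {"offset":[0,-0.001,0.004],"dr":[0,0,0]},
    {"offset":[0,-0.001,0.004],"dr":[0,0,0]},
    {"offset":[0,-0.001,0.004],"dr":[0,0,0]}
  ]
}}

```text
time_s: 35.65
position: [0.4216, 0.2087, 0.0616]
tcp_rot: [[-0.162, 0.987, 0.002], [0.987, 0.162, 0.002], [0.001, 0.002, -1.0]]
force: [0.2, 5.6, -1.6]
opening: 0.123
grasp_force: 29.9
```

Request:
{"method": "servo_tool", "body": {
  "targets": [
    {"offset":[0,0,0.002],"dr":[0,0,0]},
    {"offset":[0,0,0.003],"dr":[0,0,0]},
    {"offset":[0,0,0.003],"dr":[0,0,0]}
  ]
}}

```text
time_s: 35.9
position: [0.4207, 0.2086, 0.0586]
tcp_rot: [[-0.163, 0.987, 0.0], [0.987, 0.163, 0.001], [0.001, 0.0, -1.0]]
force: [-0.3, 6.4, -0.5]
opening: 0.122
grasp_force: 29.9
```

Request:
{"method": "servo_tool", "body": {
  "targets": [
    {"offset":[0,0,0.002],"dr":[0,0,0]},
    {"offset":[0,0,0.003],"dr":[0,0,0]},
    {"offset":[0,0,0.003],"dr":[0,0,0]}
  ]
}}

```text
time_s: 36.15
position: [0.4206, 0.2086, 0.0575]
tcp_rot: [[-0.163, 0.987, 0.001], [0.987, 0.163, 0.001], [0.001, 0.001, -1.0]]
force: [-4.2, 4.4, 18.9]
opening: 0.122
grasp_force: 28.5
```

```bash
python3 go.py; python3 - <<'E'
from h import *; from rig import viewer
S=viewer.capture("scene"); T=viewer.capture("top")
o=np.hstack([cv2.resize(c,(400,400)) for c in (S["color"][215:325,200:350],T["color"][160:290,170:280])])
cv2.imwrite("pics/c7.png",o[:,:,::-1])
E
```

```text
t 36.1 p [0.4206 0.2086 0.0575] psi 99.4 F [-4.2  4.4 18.9] op 0.122 g 28.5
```

View pics/c7.png

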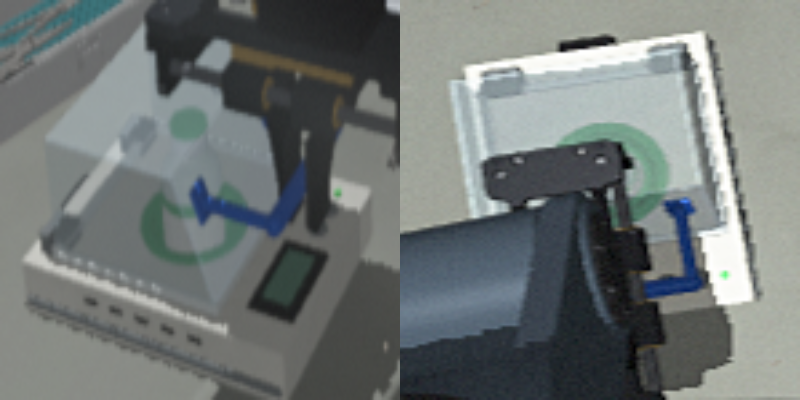

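Request:
{"method": "servo_tool", "body": {
  "targets": [
    {"offset":[0,0,0],"dr":[0,0,0]},
    {"offset":[0,0,0],"dr":[0,0,0]},
    {"offset":[0,0,0],"dr":[0,0,0]},
    {"offset":[0,0,0],"dr":[0,0,0]},
    {"offset":[0,0,0],"dr":[0,0,0]},
    {"offset":[0,0,-0.02],"dr":[0,0,0]},
    {"offset":[0,0,-0.05],"dr":[0,0,0]},
    {"offset":[0,0,-0.09],"dr":[0,0,0]},
    {"offset":[0,0,-0.13],"dr":[0,0,0]},
    {"offset":[0,0,-0.17],"dr":[0,0,0]},
    {"offset":[0,0,-0.2],"dr":[0,0,0]},
    {"offset":[0.06,0.1,-0.2],"dr":[0,0,0]},
    {"offset":[-0.2,0.1,-0.2],"dr":[0,0,0]},
    {"offset":[-0.2,0.1,-0.2],"dr":[0,0,0]},
    {"offset":[-0.2,0.1,-0.2],"dr":[0,0,0]},
    {"offset":[-0.2,0.1,-0.2],"dr":[0,0,0]},
    {"offset":[-0.2,0.1,-0.2],"dr":[0,0,0]},
    {"offset":[-0.2,0.1,-0.2],"dr":[0,0,0]},
    {"offset":[-0.2,0.1,-0.2],"dr":[0,0,0]}
  ],
  "gripper": 0.3
}}

```text
time_s: 37.83
position: [0.5543, 0.0219, 0.255]
tcp_rot: [[-0.158, 0.987, 0.001], [0.987, 0.158, -0.002], [-0.002, 0.001, -1.0]]
force: [0.4, 0.1, 0.3]
opening: 0.352
grasp_force: 0.0
```

```bash
python3 go.py; python3 - <<'E'
from h import *; from rig import viewer
S=viewer.capture("scene"); T=viewer.capture("top")
u=np.array([np.cos(np.radians(9.4)),np.sin(np.radians(9.4)),0]);H=np.array([.5083,.2206,.036])+.072*u
v=np.array([-u[1],u[0],0])
for th in (0,3,6):
    a=np.radians(th+15.71);q=H-u*.166*np.cos(a)+np.array([0,0,.166*np.sin(a)]);print(th,[proj(c,q+k*v).round(1) for c in (T,S) for k in (-.048,.048)])
o=np.vstack([np.hstack([cv2.resize(c,(400,400)) for c in (S["color"][215:325,200:350],T["color"][160:290,170:280])]),np.hstack([cv2.resize(c,(400,200)) for c in (S["color"][150:250,290:490],T["color"][150:250,300:500])])])
cv2.imwrite("pics/c8.png",o[:,:,::-1])
E
```

```text
t 37.8 p [0.5543 0.0219 0.255 ] psi 99.1 F [0.4 0.1 0.3] op 0.352 g 0.0
0 [array([250.2, 251.5]), array([205.5, 259.5]), array([323.8, 248.2]), array([301.6, 275.4])]
3 [array([249.5, 250.3]), array([204.3, 258.4]), array([322.5, 244.1]), array([300.1, 271. ])]
6 [array([248.6, 248.8]), array([203.1, 257. ]), array([320.9, 240. ]), array([298.2, 266.6])]
```

View pics/c8.png

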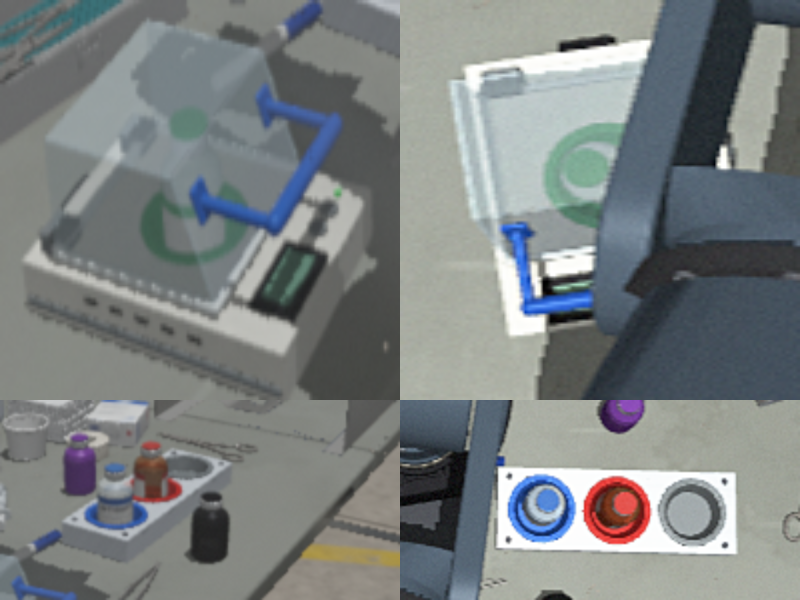

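```bash
python3 -c "
from rig import ticket; print(ticket.hand_in())"
```

```text
the job is handed in; nothing more can be done
None
```

The job is handed in: the red, blue and green vials stand upright in the sockets of their colours and the guard is fully shut, with about 38 s of the 120 s used.

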